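Tip the standing tea box into the pusher rack

TASK

The bamboo tea box is standing on its end in front of the counter rack. Push it high on its lid side so that it topples over the rack's front lip and lies on its base, lid up; then slide it back against the sprung pusher, ease its near end down behind the lip and let the pusher hold it there, flat on the board with its lid shut. Go by feel, never ram or crush it, and leave everything else where it stands.

Things in the scene. Friction and masses are not known exactly. Their poses are not given: they have to be found in the camera images.
- tea_box: Hollow bamboo box, standing on one end on the counter: 190 mm tall (own z), 100 wide (y), 80 deep (x), 0.45 to 0.7 kg. Origin: centre of the end it stands on. Its -x face, towards the robot, is the lid; its +x face, towards the rack, the base panel. Toppled rightly, its z points to the back board, its x down, and the origin is the centre of the end face nearest the robot.
- head_edge (a point): Point on tea_box: middle of its top edge on the lid side at the start (own x -40, y 0, z 190 mm), where the lid's hinge runs. In the rack the pusher's spring bears on this end: 4 N at rest, 6.5 N with the paddle 10 mm back, 7.3 N at its stop; the box's own friction adds 2 to 6 N to the push it takes.
- lid (a joint): Swing of the box lid (8 mm thick, covers the whole -x face of the box), rad: 0 shut, grows as it opens (to 1.9). It hangs freely from a hinge at the head end and falls shut by itself while the box stands or lies lid up.
- rack: Fixed open bamboo counter rack, 244 mm deep (own x), 430 wide (y). Origin: on the counter under the board, 110 mm behind the lip's inner face; +x points away from the robot, from lip to pusher. Its board's top is at z = 12 mm. Cheeks 50 mm high close both ends. The box starts 5 to 25 mm in front of it, at most 20 mm off its middle line and roughly square to it.
- lip_mid (a point): Point on rack: middle of the inner top edge of its front lip (rack x -110, y 0, z 22 mm). The lip runs along the whole front, 8 mm thick (x -118 to -110 mm), 22 mm above the counter and so 10 mm above the board. While the pusher is pressed, friction may hold the box's near end up on a level with it; eased off before that end is down, the box is pushed out again.
- spice_jar: Glass jar with a steel cap, 58 mm across, 105 mm high, standing on the rack beside the free space; origin at the centre of its foot. Leave it alone.
- pepper_mill: Turned dark wooden pepper mill, 54 mm across, 167 mm high, standing on the rack at the other side of the free space; origin at the centre of its foot. Leave it alone.
- glass_dish: Green glass bowl, 110 mm across, 42 mm high, on the counter in front of the rack, to one side of the box; origin at the centre of its foot. Leave it alone.
- squeezer: White plastic lemon squeezer, round dish 96 mm across with a ribbed cone and a flat handle, 45 mm high, on the counter to the other side of the box; origin at the centre of its foot. Leave it alone.
- ladle: Steel ladle, 300 mm long, its 84 mm bowl resting in a white ceramic spoon rest far to the robot's right; origin under the bowl. Leave it alone.
- paddle (a point): Point on the rack's pusher: middle of the top edge of its paddle's front face, 70 mm above the counter. The paddle, a grey upright plate 110 mm wide, 8 thick, on the rack's middle line, slides along rack x. At rest it stands 180 mm behind the lip's inner face, so the 190 mm long box clears the lip only with the paddle pushed back 10 mm; at 13 mm it meets a hard stop.
Not all that is in view belongs to the job. Of the things like the tea_box, leave any that is turquoise; of the rest the smaller one is meant.

How it is judged:
On the way, in this order (a step that is already met when the one before it is completed fails the run):
1. the box lies tipped over the lip onto its base, lid up (angle between tea_box's own x axis and vertical above 2.9 rad), for 0.15 s.
2. the box lies flat on the board behind the lip (angle between tea_box's own x axis and vertical above 3.11 rad and z of tea_box in the frame of rack below 0.0555 m and x of tea_box in the frame of rack above -0.1115 m and angle between the z axis of tea_box and the x axis of rack, either way round below 0.06 rad), for 0.2 s.
At the end, for the whole second after the job is handed in: The box lies on its base, lid up and shut (within 0.06 rad), flat on the rack's board (within 0.03 rad and 3.5 mm), square to the rack within 0.06 rad, its near end behind the lip and within 5 mm of its inner face, held there by the pusher, at rest (all of step 2 and z of tea_box in the frame of rack above 0.049 m and x of tea_box in the frame of rack below -0.105 m and value of joint lid below 0.06 rad and linear speed of tea_box below 0.02 m/s); the robot touches nothing.
It fails at once if the robot bears on the box with more than 24 N (it is rammed or crushed) (contact force between any of the fingers, the arm and tea_box above 24 N).
It fails at once if a bystander is moved by more than 15 mm (distance of any of spice_jar, pepper_mill, glass_dish, squeezer, ladle from where it was at the start of the episode above 0.015 m).
It also fails if it takes over 58 s, if anything falls off the work surface, if the arm or the gripper's body presses on something with over 40 N, if the wrist force passes 120 N, or if a joint passes its speed limit or range.

ROBOT

A 6-joint arm with a two-finger parallel gripper is mounted at the origin on the work surface. World frame = base frame: x ahead of the robot, y to its left, z up, the work surface at z = 0. Lengths are in m, angles in rad, forces in N, time in s.
With the tool pointing down it reaches from about 0.275 to 0.975 m from the base axis. Payload 8.4 kg.
Tool frame: the origin (TCP) lies on the front face of the gripper's body, between the roots of the fingers; the fingertips stand 88 mm ahead of it and the grasp point (between the pads) lies 69 mm ahead of it; z points along the fingers, y is the direction in which the jaws open and shut (so a half turn about z gives the same grasp; the last joint's range is limited). The gripper opens to 92 mm and grips with 3 to 60 N. Pads are 20 mm wide; open, the fingers measure 128 mm over their backs; the gripper's body (75 mm by 189 mm) begins 69 mm behind the grasp point.
Start: joints at [1.228, 0.353, 1.633, -0, 1.155, -0.002], TCP at [0.209, 0.589, 0.303] pointing down, gripper open.
Joint ranges: [-2.63, 2.63], [-0.92, 2.1], [0.06, 2.66], [-1.3, 4.44], [0, 2.69], [-3.02, 3.02]. Speed limits (rad/s): [2.22, 2.22, 2.79, 3.14, 3.14, 3.14].

INTERFACE

Orientations are given as a unit quaternion [x, y, z, w].
In Python, from cell import * gives the robot as it stands.
- The arm moves only by the tool servo_tool, never from a script. Its argument "motion" is a list that holds one entry, the list of rows, each a list of 4 numbers: the shift along the tool's x, y, z in mm, then the turn about the tool's z in degrees. A call has 1 to 5 rows; each row shifts and turns the pose as measured when the row begins, along the tool's axes as they then stand; what a row does not reach is not made up. A row lasts 1/12 s, in which the tool goes at most 41.7 mm and 7.16 degrees, less where a joint would pass 70% of its speed; a pose out of reach is approached as far as the arm can. A call is refused whole if a number of a shift passes 41.7 or a number of a turn 7.16, either way. A call with a gripper value outside its range is refused whole. "grip" is the opening, from 0 (shut) to 1 (fully open), set as the call begins (left out, the last holds). The fingers move at their own pace and stop on an object; "squeeze" is the grip in N (left out, the last holds). Time passes only in rows, so rows that do not move let the fingers close. It gives the time, the measured TCP pose, the force and the opening at its end, in the units of the state.
- state(): the state, without advancing time (a new reading comes with each control period).
- capture(name): name is "scene" or "top" or "wrist"; returns a dict with "frame" (480x640x3 uint8, red, green, blue), "mtx" (3x3 intrinsics, pixels), "extrinsics" (4x4, takes a point from world to camera coordinates). Camera axes: x right, y up, looking along -z (the intrinsics and any distortion apply to the point x, -y, -z); pixel columns grow to the right and rows downward; lengths in m; the calibration is good to about 2 mm. The wrist camera is an equidistant fisheye: a pixel r from the principal point sees the ray r / f radians off the axis. A picture is of the moment at which its call begins. There is no depth.
- close_job(): hands the job in, once; it reports no verdict.
The state is a dict: "time_s": time; "joint_pos": joint angles; "joint_vel": joint speeds; "joint_torque": joint torques, N m; "position": TCP position; "ee_rot": TCP orientation; "ft_force": force on the tool from outside, world axes, zero at the start; "torque": the same for the moment, N m; "gripper_width": opening from 0.0 (shut) to 1.0 (fully open).
Only numpy, scipy, OpenCV 4.12 (cv2) and the standard library are available. Lean on these libraries where they do the work, as an engineer would, in place of code of your own. Each camera call takes 0.05 s, during which the arm holds its last target.

## Working session

There is one attempt and no reset: what is moved stays moved. The work goes in short steps, Python scripts to look and compute and a tool call to move; the robot and the scene stay as the last step left them, time stands still between calls to the robot, and variables do not carry over. Pictures are saved under pics/ and viewed, and the job is handed in when it is done.

Besides the shell and the picture viewer there is one more tool, called after "Emit:" by a JSON object that holds its "name" and its "arguments", one argument or row to a line. servo_tool: Moves the arm, as the interface text tells. Its arguments: {"type":"object","properties":{"motion":{"type":"array"},"grip":{"type":"number"},"squeeze":{"type":"number"}},"required":["motion"]}

```bash
ls; mkdir -p pics
python3 - <<'E'
from cell import *
import cv2,numpy as np
s=state(); print({k:np.round(v,3).tolist() for k,v in s.items()})
for n in ("scene","top","wrist"):
    c=capture(n); cv2.imwrite(f"pics/{n}0.png",c["frame"][:,:,::-1]); np.savez(f"pics/{n}0.npz",**c)
    print(n,np.round(c["mtx"],1).tolist(),np.round(c["extrinsics"],3).tolist(),[k for k in c])
E
```

```text
pics
{'time_s': 0.0, 'joint_pos': [1.228, 0.354, 1.634, -0.0, 1.155, -0.002], 'joint_vel': [-0.001, 0.0, -0.001, -0.002, -0.001, 0.002], 'joint_torque': [-0.0, -59.383, -33.422, 0.07, 0.023, -0.0], 'position': [0.209, 0.589, 0.302], 'ee_rot': [0.17, 0.986, -0.001, -0.0], 'ft_force': [-0.242, -0.321, -0.162], 'torque': [0.027, 0.018, -0.013], 'gripper_width': 1.002}
scene [[617.6, 0.0, 330.7], [0.0, 617.6, 247.0], [0.0, 0.0, 1.0]] [[-0.462, 0.887, -0.003, 0.313], [-0.616, -0.318, 0.721, 0.236], [0.638, 0.335, 0.693, -1.831], [0.0, 0.0, 0.0, 1.0]] ['frame', 'mtx', 'extrinsics']
top [[535.1, 0.0, 307.5], [0.0, 535.1, 245.2], [0.0, 0.0, 1.0]] [[0.018, -1.0, -0.003, -0.076], [0.979, 0.017, 0.203, -0.553], [-0.203, -0.006, 0.979, -1.372], [0.0, 0.0, 0.0, 1.0]] ['frame', 'mtx', 'extrinsics']
wrist [[371.6, 0.0, 319.9], [0.0, 371.6, 236.7], [0.0, 0.0, 1.0]] [[0.335, 0.942, -0.001, -0.625], [-0.905, 0.321, -0.28, 0.031], [-0.264, 0.095, 0.96, -0.392], [0.0, 0.0, 0.0, 1.0]] ['frame', 'mtx', 'extrinsics']
```

View pics/scene0.png

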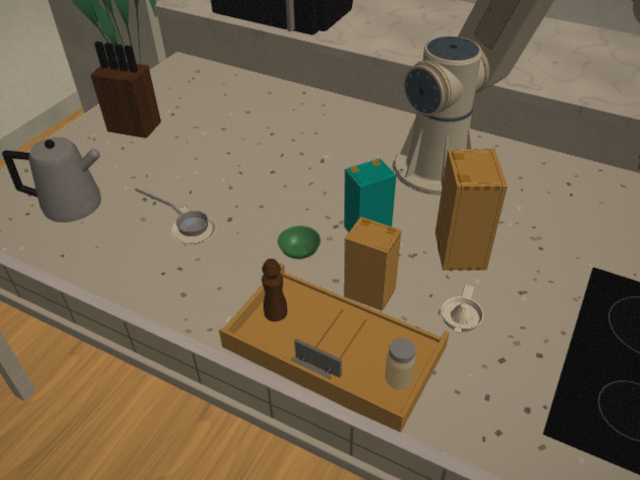

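View pics/top0.png

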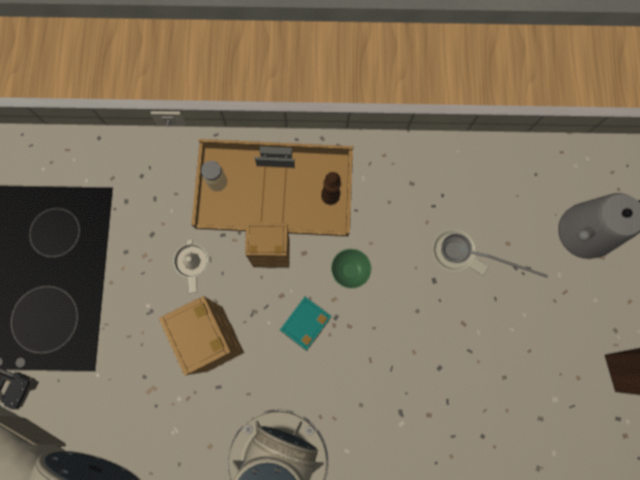

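View pics/wrist0.png

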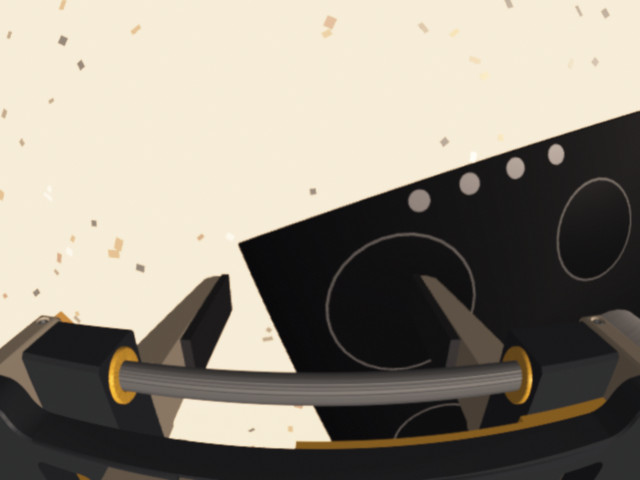

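Things that could be taken for the tea box (top view):
- the small bamboo box at (267,241), right at the rack front
- the larger bamboo box at (200,335)
- the turquoise box at (305,323)

I choose (267,241): it is not turquoise, and it is the smaller of the other two. I'll check that in a close crop.

```bash
cat > h.py <<'E'
import numpy as np,cv2
def ray(c,uv):
    K=c["mtx"];E=c["extrinsics"];R=E[:3,:3];t=E[:3,3]
    d=np.linalg.solve(K,[uv[0],uv[1],1.]);d=np.array([d[0],-d[1],-d[2]])
    return -R.T@t,R.T@d
def onz(c,uv,z):
    o,d=ray(c,uv);return o+d*(z-o[2])/d[2]
def proj(c,p):
    q=c["extrinsics"][:3,:3]@np.asarray(p)+c["extrinsics"][:3,3];q=np.array([q[0],-q[1],-q[2]]);q=c["mtx"]@q;return q[:2]/q[2]
def load(n): return dict(np.load(f"pics/{n}.npz"))
def crop(c,x0,y0,x1,y1,s,name):
    im=cv2.resize(c["frame"][y0:y1,x0:x1,::-1],None,fx=s,fy=s,interpolation=cv2.INTER_CUBIC);cv2.imwrite(name,im)
E
python3 - <<'E'
from h import *
crop(load("top0"),180,130,370,290,4,"pics/topc.png")
crop(load("scene0"),210,200,460,430,3,"pics/scenec.png")
E
```

```text
(no output)
```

View pics/topc.png

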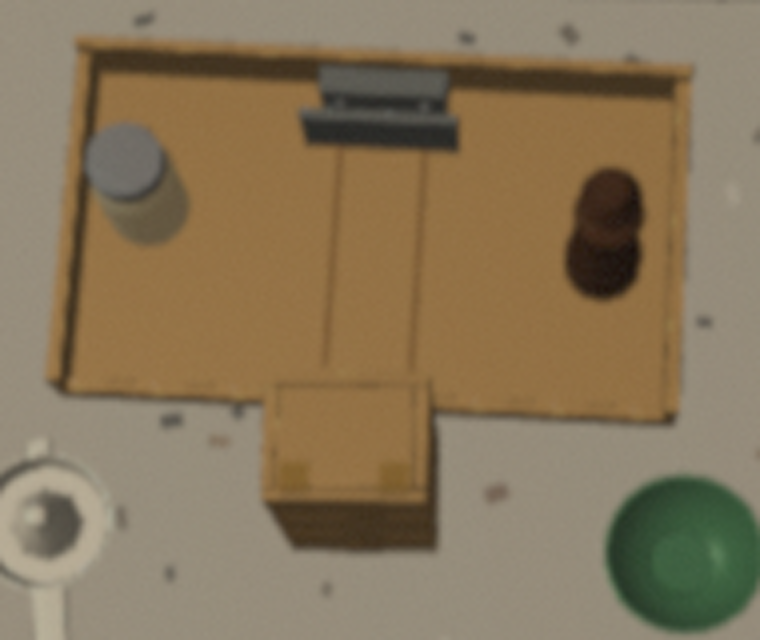

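View pics/scenec.png

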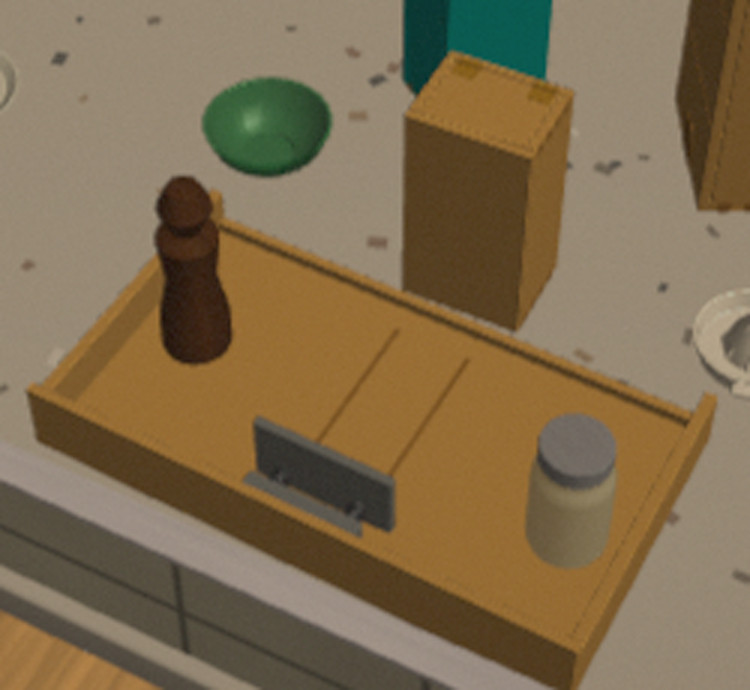

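Run:
```python
from h import *
np.set_printoptions(precision=4,suppress=True)
c=load("top0");s=load("scene0")
T=lambda x,y:((x+.5)/4-.5+180,(y+.5)/4-.5+130)
S=lambda x,y:((x+.5)/3-.5+210,(y+.5)/3-.5+200)
print("cam",ray(c,(0,0))[0],ray(s,(0,0))[0])
for n,p,z in [("cheekL front",(50,380),.05),("cheekL back",(80,38),.05),("cheekR back",(692,68),.05),("cheekR front",(680,410),.05),
 ("lineL b",(340,152),.012),("lineL f",(325,366),.012),("lineR b",(426,152),.012),("lineR f",(411,368),.012),
 ("boxtop nl",(263,497),.19),("nr",(427,502),.19),("fl",(265,376),.19),("fr",(433,380),.19),("bot nl",(295,548),0),("bot nr",(436,549),0),
 ("padtopL",(300,110),.07),("padtopR",(458,120),.07),("padtop frontL",(306,143),.07),("padfR",(457,150),.07),("lip outer L",(150,397),.022),("lip outer R",(600,418),.022)]:
    print(n,onz(c,T(*p),z))
print("scene")
for n,p,z in [("fl",(404,115),.19),("fr",(530,157),.19),("nr",(574,93),.19),("nl",(450,52),.19),("bot fl",(404,286),0),("bot fr",(517,330),0),
 ("padL",(255,418),.07),("padR",(394,474),.07),("lipin L",(222,226),.022),("lipin R",(690,420),.022),("cheek backL",(30,390),.05),("back R",(578,650),.05),("cheekfrontR",(715,400),.05),
 ("line",(398,330),.012),("line",(318,442),.012),("line2",(467,360),.012),("line2",(391,474),.012)]:
    print(n,onz(s,S(*p),z))
```

```text
cam [ 0.2644 -0.0751  1.4556] [1.4586 0.411  1.1   ]
cheekL front [0.6071 0.2474 0.05  ]
cheekL back [0.8536 0.2417 0.05  ]
cheekR back [ 0.8387 -0.1865  0.05  ]
cheekR front [ 0.5937 -0.1787  0.05  ]
lineL b [0.7865 0.0604 0.012 ]
lineL f [0.6297 0.0654 0.012 ]
lineR b [ 0.7876 -0.0007  0.012 ]
lineR f [0.6293 0.0056 0.012 ]
boxtop nl [0.5027 0.0825 0.19  ]
nr [ 0.5014 -0.0163  0.19  ]
fl [0.5777 0.0844 0.19  ]
fr [ 0.577 -0.018  0.19 ]
bot nl [0.5032 0.0826 0.    ]
bot nr [ 0.5042 -0.0146  0.    ]
padtopL [0.7953 0.0834 0.07  ]
padtopR [ 0.79  -0.025  0.07 ]
padtop frontL [0.7716 0.0784 0.07  ]
padfR [ 0.7684 -0.0248  0.07  ]
lip outer L [0.6031 0.1842 0.022 ]
lip outer R [ 0.5937 -0.1258  0.022 ]
scene
fl [ 0.5827 -0.0158  0.19  ]
fr [0.5807 0.0822 0.19  ]
nr [0.5049 0.0836 0.19  ]
nl [ 0.5054 -0.0162  0.19  ]
bot fl [ 0.5772 -0.016   0.    ]
bot fr [0.5777 0.0821 0.    ]
padL [ 0.7903 -0.0259  0.07  ]
padR [0.7881 0.0812 0.07  ]
lipin L [ 0.6045 -0.1658  0.022 ]
lipin R [0.6155 0.235  0.022 ]
cheek backL [ 0.8299 -0.1904  0.05  ]
back R [0.8426 0.2401 0.05  ]
cheekfrontR [0.6124 0.2491 0.05  ]
line [0.6292 0.0048 0.012 ]
line [0.7505 0.001  0.012 ]
line2 [0.6316 0.0643 0.012 ]
line2 [0.7513 0.0607 0.012 ]
```

Run:
```python
from h import *
np.set_printoptions(precision=3,suppress=True)
crop(load("top0"),150,225,350,385,4,"pics/topd.png")
w=load("wrist0");E=w["extrinsics"];print("wristcam",-E[:3,:3].T@E[:3,3], "axis",-E[2,:3])
c=load("top0");s=load("scene0")
# large box tall: match scene top corners with top corners triangulate
def tri(a,b):
    o1,d1=ray(c,a);o2,d2=ray(s,b);A=np.stack([d1,-d2],1);t=np.linalg.lstsq(A,o2-o1,rcond=None)[0];return (o1+d1*t[0]+o2+d2*t[1])/2
# big box: top-view corners (160,320)=L,(207,298)=far,(229,355)=R near,(186,374)
# scene: (449,150),(496,150),(503,187),(447,187)
for a,b in [((207,298),(450,187)),((162,319),(503,187)),((229,353),(449,152)),((186,374),(497,150))]: print("big",tri(a,b))
for a,b in [((281,326),(394,178)),((308,298),(345,170)),]: print("turq",tri(a,b))
for n,p,z in [("dish",(351,268),.042),("sq",(191,260),.03)]: print(n,onz(c,p,z))
```

```text
wristcam [0.134 0.616 0.384] axis [ 0.264 -0.095 -0.96 ]
big [0.39  0.152 0.255]
big [0.34  0.252 0.256]
big [0.268 0.101 0.255]
big [0.22  0.196 0.261]
turq [ 0.332 -0.007  0.184]
turq [ 0.402 -0.086  0.227]
dish [ 0.497 -0.183  0.042]
sq [0.513 0.249 0.03 ]
```

View pics/topd.png

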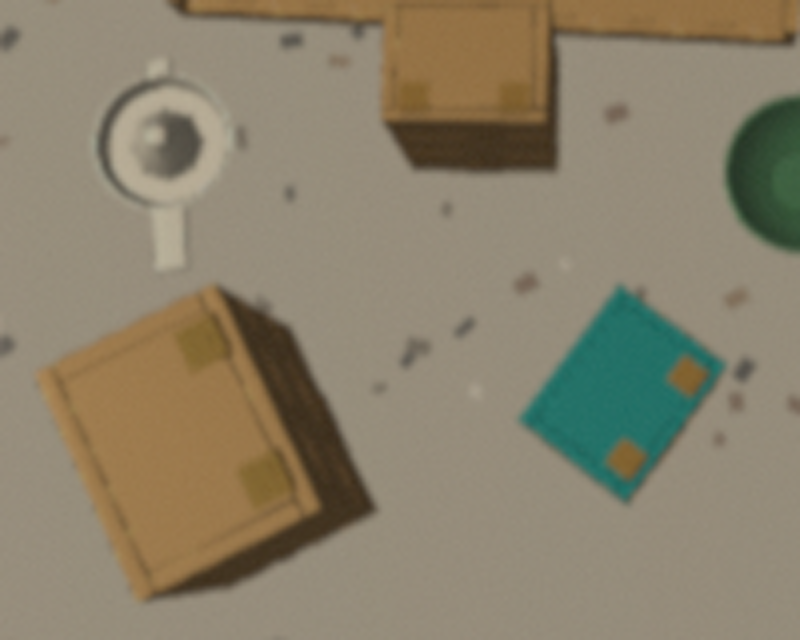

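The crop confirms it: (267,241) is a natural bamboo box with its hinges on the robot side, directly in front of the rack. The rack yaw is about -1.6° and the lip inner face is at x≈0.610. The box spans x 0.503 to 0.582, centred at y≈0.033. I'll rise first, then travel above the other boxes.

Emit:
{"name": "servo_tool", "arguments": {
  "motion": [
    [[0,0,-35,-6],[0,0,-35,-6],[0,0,-35,-6],[-15,-35,0,0],[-15,-35,0,0]]
  ],
  "grip": 0.6
}}

```text
time_s: 0.57
position: [0.2361, 0.5205, 0.4079]
ee_rot: [0.003, 1.0, -0.003, -0.002]
ft_force: [1.7, -0.4, -0.2]
gripper_width: 0.659
```

Emit:
{"name": "servo_tool", "arguments": {
  "motion": [
    [[-17,-36,0,0],[-17,-36,0,0],[-17,-36,0,0],[-17,-36,0,0],[-17,-36,0,0]]
  ]
}}

```text
time_s: 0.98
position: [0.3211, 0.3334, 0.4094]
ee_rot: [0.0, 1.0, -0.002, -0.001]
ft_force: [1.8, 0.6, 0.7]
gripper_width: 0.6
```

Emit:
{"name": "servo_tool", "arguments": {
  "motion": [
    [[-17,-36,0,0],[-17,-36,0,0],[-17,-36,0,0],[-17,-36,0,0],[-17,-36,0,0]]
  ]
}}

```text
time_s: 1.4
position: [0.4068, 0.1437, 0.4101]
ee_rot: [-0.001, 1.0, -0.002, -0.0]
ft_force: [0.1, -0.2, -0.3]
gripper_width: 0.595
```

Emit:
{"name": "servo_tool", "arguments": {
  "motion": [
    [[-15,-35,0,0],[-15,-35,0,0],[-10,-30,0,0],[-9,-9,0,0],[0,0,0,0]]
  ]
}}

```text
time_s: 1.82
position: [0.4583, 0.0223, 0.4105]
ee_rot: [0.002, 1.0, -0.003, 0.001]
ft_force: [-0.3, 0.3, -0.6]
gripper_width: 0.6
```

Emit:
{"name": "servo_tool", "arguments": {
  "motion": [
    [[0,0,40,0],[0,0,40,0],[0,0,40,0],[0,0,28,0],[0,0,0,0]]
  ]
}}

```text
time_s: 2.23
position: [0.4592, 0.0226, 0.2603]
ee_rot: [0.004, 1.0, -0.002, 0.004]
ft_force: [-1.2, -0.5, -0.3]
gripper_width: 0.602
```

```bash
cat > look.py <<'E'
import sys
from cell import *
from h import *
n,tag=sys.argv[1:3]
c=capture(n);np.savez(f"pics/{n}{tag}.npz",**c)
a=[int(v) for v in sys.argv[3:7]] or [0,0,640,480]
sc=float(sys.argv[7]) if len(sys.argv)>7 else 1
crop(c,*a,sc,f"pics/{n}{tag}.png")
s=state();print({k:np.round(s[k],4).tolist() for k in("time_s","position","ee_rot","ft_force","gripper_width")})
E
python3 look.py scene 1 210 100 460 330 3
```

```text
{'time_s': 2.2833, 'position': [0.4599, 0.0227, 0.2624], 'ee_rot': [0.0041, 1.0, -0.0018, 0.005], 'ft_force': [0.324, -0.0658, -0.2734], 'gripper_width': 0.5989}
```

View pics/scene1.png

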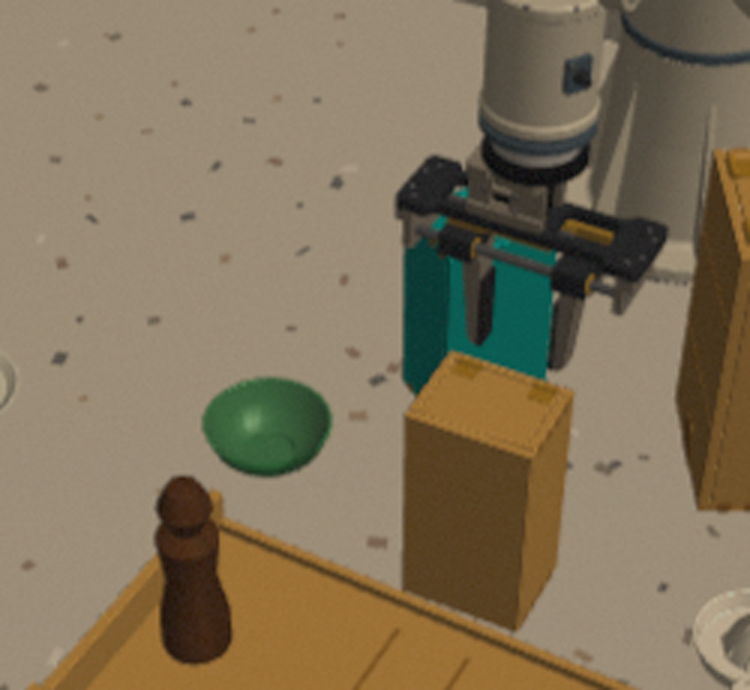

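The gripper is behind the lid side with its fingers at crop (480,330) and (565,360), about 10 mm off to one side. I'll centre it, go a little lower and approach until I feel contact.

Emit:
{"name": "servo_tool", "arguments": {
  "motion": [
    [[0,6,10,0.5],[0,5,2,0.5],[-10,0,0,0],[-8,0,0,0],[-4,0,0,0]]
  ]
}}

```text
time_s: 2.7
position: [0.4864, 0.0364, 0.2563]
ee_rot: [0.013, 1.0, -0.001, 0.009]
ft_force: [-0.1, 0.3, 0.4]
gripper_width: 0.6
```

Emit:
{"name": "servo_tool", "arguments": {
  "motion": [
    [[-4,0,0,0],[-4,0,0,0],[-4,0,0,0]]
  ]
}}

```text
time_s: 2.95
position: [0.5012, 0.0363, 0.2586]
ee_rot: [0.013, 1.0, -0.001, 0.01]
ft_force: [-1.5, 0.2, 0.2]
gripper_width: 0.603
```

Emit:
{"name": "servo_tool", "arguments": {
  "motion": [
    [[-4,0,2,0],[-4,0,1,0],[-4,0,1,0]]
  ]
}}

```text
time_s: 3.2
position: [0.5148, 0.0356, 0.2552]
ee_rot: [0.013, 1.0, -0.001, 0.011]
ft_force: [-1.4, -0.2, 1.1]
gripper_width: 0.601
```

Emit:
{"name": "servo_tool", "arguments": {
  "motion": [
    [[-4,0,1,0],[-4,0,1,0],[-4,0,1,0]]
  ]
}}

```text
time_s: 3.45
position: [0.5281, 0.035, 0.2518]
ee_rot: [0.013, 1.0, -0.001, 0.011]
ft_force: [-1.5, 0.4, 0.7]
gripper_width: 0.599
```

```bash
python3 look.py scene 2 210 100 460 330 3
```

```text
{'time_s': 3.5, 'position': [0.5288, 0.035, 0.2517], 'ee_rot': [0.013, 0.9999, -0.001, 0.0109], 'ft_force': [0.4519, 0.295, 0.1055], 'gripper_width': 0.5975}
```

View pics/scene2.png

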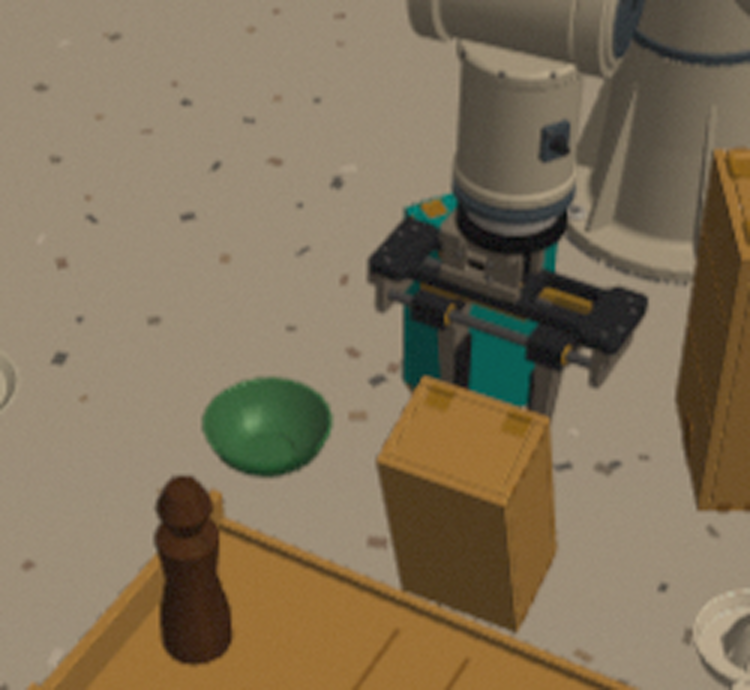

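The box is tilting about its far bottom edge, its top at crop (465,440), and the base hasn't slid. I'll continue gently past the balance point.

Emit:
{"name": "servo_tool", "arguments": {
  "motion": [
    [[-4,0,0,0],[-4,0,0,0],[-4,0,0,0],[-4,0,0,0]]
  ]
}}

```text
time_s: 3.83
position: [0.546, 0.0345, 0.2517]
ee_rot: [0.013, 1.0, -0.001, 0.011]
ft_force: [0.5, 0.1, 0.1]
gripper_width: 0.596
```

Emit:
{"name": "servo_tool", "arguments": {
  "motion": [
    [[-4,0,0,0],[-4,0,0,0],[-4,0,0,0],[-4,0,0,0]]
  ]
}}

```text
time_s: 4.17
position: [0.5641, 0.0341, 0.2522]
ee_rot: [0.013, 1.0, -0.001, 0.011]
ft_force: [0.5, 0.5, 0.0]
gripper_width: 0.598
```

```bash
python3 look.py scene 3 210 100 460 330 3
```

```text
{'time_s': 4.2167, 'position': [0.5649, 0.0341, 0.2524], 'ee_rot': [0.013, 0.9998, -0.001, 0.0116], 'ft_force': [1.0654, -0.2819, 0.868], 'gripper_width': 0.6018}
```

View pics/scene3.png

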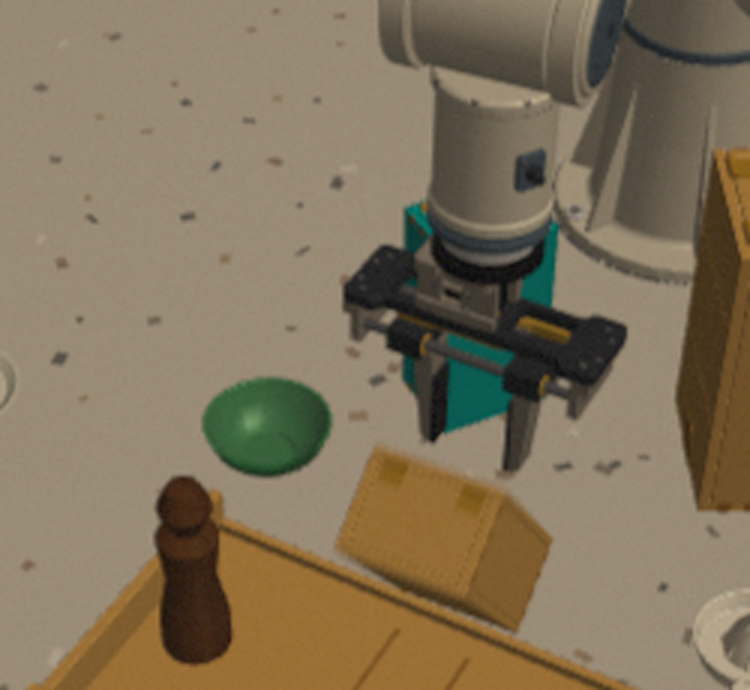

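The box is past balance and falling freely. I'll pull back while it lands.

Emit:
{"name": "servo_tool", "arguments": {
  "motion": [
    [[10,0,0,0],[20,0,0,0],[20,0,0,0],[20,0,0,0],[20,0,0,0]]
  ]
}}

```text
time_s: 4.63
position: [0.4727, 0.0364, 0.2493]
ee_rot: [0.013, 1.0, -0.001, 0.012]
ft_force: [-0.3, 0.9, 0.4]
gripper_width: 0.599
```

Emit:
{"name": "servo_tool", "arguments": {
  "motion": [
    [[10,0,0,0],[0,0,0,0],[0,0,0,0]]
  ]
}}

```text
time_s: 4.88
position: [0.457, 0.0366, 0.2488]
ee_rot: [0.013, 1.0, -0.001, 0.011]
ft_force: [0.5, -0.3, 0.5]
gripper_width: 0.602
```

```bash
python3 look.py scene 4 210 200 460 430 3;python3 look.py top 4 180 130 370 290 4
```

```text
{'time_s': 4.9333, 'position': [0.4572, 0.0366, 0.2488], 'ee_rot': [0.0131, 0.9999, -0.0011, 0.0107], 'ft_force': [-0.4867, 0.28, 0.2724], 'gripper_width': 0.6007}
{'time_s': 4.9833, 'position': [0.4578, 0.0366, 0.2488], 'ee_rot': [0.0132, 0.9999, -0.0011, 0.0108], 'ft_force': [0.9134, 0.8209, 0.37], 'gripper_width': 0.5985}
```

View pics/scene4.png

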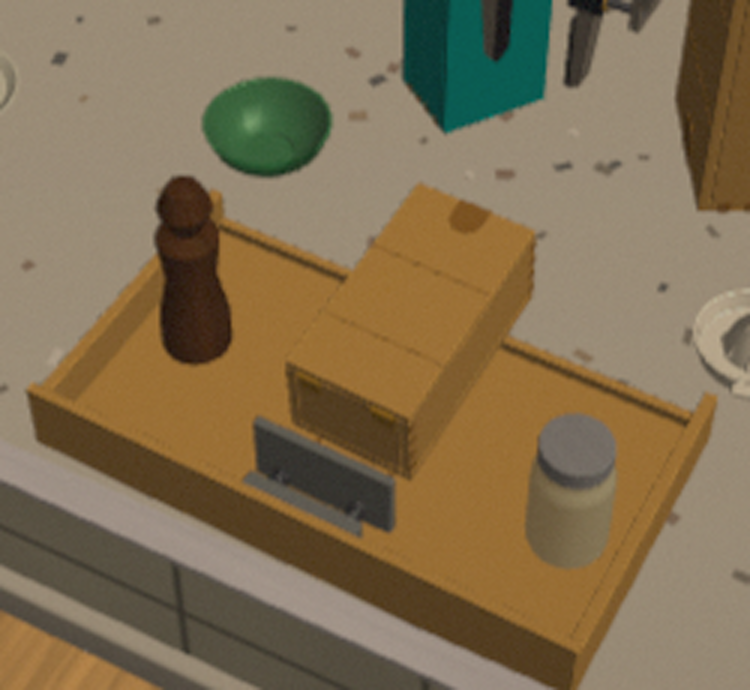

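View pics/top4.png

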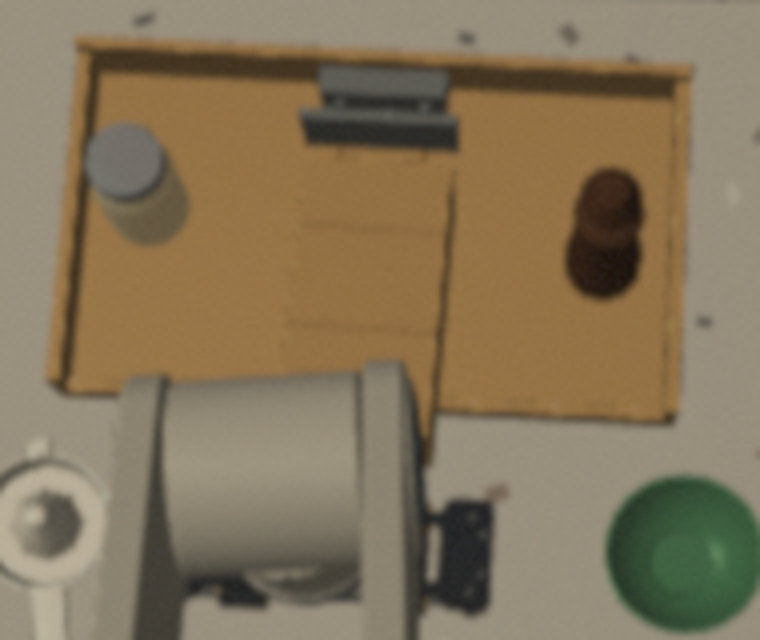

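The box lies lid up on the board and lip, square to the rack. In the scene crop its near top edge runs (421,184)–(535,235) and its far end (288,366)–(409,419). Next I'll measure it.

Run:
```python
from h import *
np.set_printoptions(precision=4,suppress=True)
s=load("scene4");c=load("top4")
S=lambda x,y:((x+.5)/3-.5+210,(y+.5)/3-.5+200)
T=lambda x,y:((x+.5)/4-.5+180,(y+.5)/4-.5+130)
for n,p,z in [("near L",(421,184),.1035),("near R",(535,235),.1035),("far L",(288,366),.0935),("far R",(409,419),.0935),("far bot R",(407,477),.0125)]: print(n,onz(s,S(*p),z))
print(onz(c,T(303,155),.093),onz(c,T(456,160),.093))
```

```text
near L [ 0.562  -0.0106  0.1035]
near R [0.5709 0.0874 0.1035]
far L [ 0.7557 -0.0181  0.0935]
far R [0.7582 0.0773 0.0935]
far bot R [0.7487 0.0722 0.0125]
[0.7547 0.0775 0.093 ] [ 0.7529 -0.0251  0.093 ]
```

Emit:
{"name": "servo_tool", "arguments": {
  "motion": [
    [[-30,0,0,0],[-15,0,20,0],[0,0,35,0],[0,0,35,0],[0,0,20,0]]
  ]
}}

```text
time_s: 5.4
position: [0.5177, 0.0354, 0.1419]
ee_rot: [0.013, 1.0, -0.0, 0.02]
ft_force: [-0.4, -0.9, 0.3]
gripper_width: 0.598
```

Emit:
{"name": "servo_tool", "arguments": {
  "motion": [
    [[0,0,10,0],[0,0,0,0]]
  ]
}}

```text
time_s: 5.57
position: [0.5185, 0.0352, 0.1265]
ee_rot: [0.013, 1.0, -0.001, 0.017]
ft_force: [-1.0, 0.3, 0.7]
gripper_width: 0.595
```

```bash
python3 look.py scene 5 210 150 460 380 3
```

```text
{'time_s': 5.6167, 'position': [0.5188, 0.0352, 0.1274], 'ee_rot': [0.0134, 0.9998, -0.0006, 0.0175], 'ft_force': [-0.5325, 0.4143, 0.009], 'gripper_width': 0.6007}
```

View pics/scene5.png

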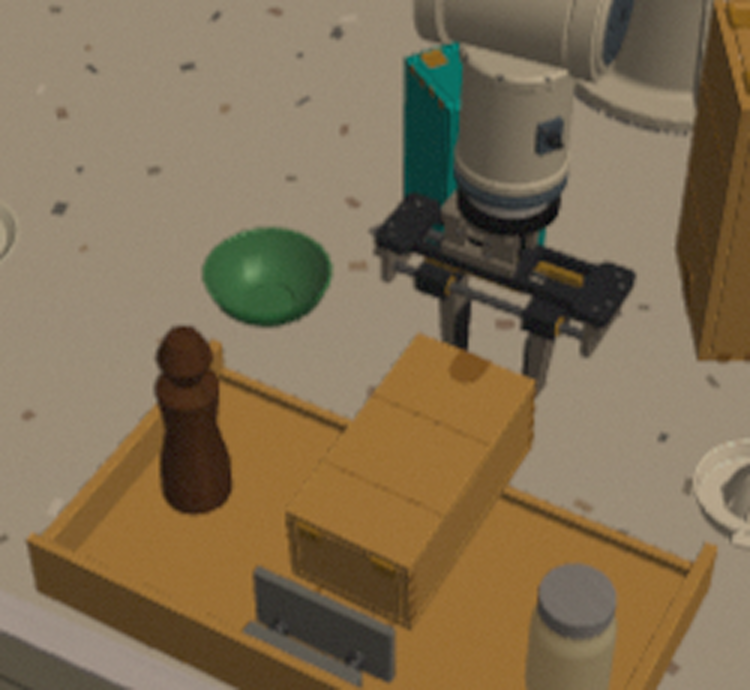

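The fingers are behind the near end, tips at z≈0.039, and the body is clear above the box. I'll slide forward in small steps.

Emit:
{"name": "servo_tool", "arguments": {
  "motion": [
    [[-8,0,0,0],[-8,0,0,0],[-6,0,0,0],[-4,0,0,0]]
  ]
}}

```text
time_s: 5.95
position: [0.5491, 0.0345, 0.131]
ee_rot: [0.013, 1.0, -0.001, 0.019]
ft_force: [-1.6, 0.6, -1.0]
gripper_width: 0.599
```

Emit:
{"name": "servo_tool", "arguments": {
  "motion": [
    [[-3,0,0,0],[-3,0,0,0],[-3,0,0,0]]
  ]
}}

```text
time_s: 6.2
position: [0.5592, 0.0341, 0.1325]
ee_rot: [0.014, 1.0, -0.0, 0.019]
ft_force: [-2.0, 0.2, -1.8]
gripper_width: 0.602
```

Emit:
{"name": "servo_tool", "arguments": {
  "motion": [
    [[-3,0,0.5,0],[-3,0,0.5,0],[-3,0,0.5,0]]
  ]
}}

```text
time_s: 6.45
position: [0.5675, 0.0338, 0.1315]
ee_rot: [0.014, 1.0, -0.001, 0.017]
ft_force: [-6.6, -0.1, 6.4]
gripper_width: 0.598
```

Emit:
{"name": "servo_tool", "arguments": {
  "motion": [
    [[-3,0,0.5,0],[-3,0,0.5,0],[-3,0,0.5,0]]
  ]
}}

```text
time_s: 6.7
position: [0.575, 0.0336, 0.1307]
ee_rot: [0.014, 1.0, -0.001, 0.015]
ft_force: [-7.2, -0.1, 6.6]
gripper_width: 0.604
```

Emit:
{"name": "servo_tool", "arguments": {
  "motion": [
    [[-3,0,0.3,0],[-3,0,0.3,0],[-2,0,0.3,0]]
  ]
}}

```text
time_s: 6.95
position: [0.5819, 0.0335, 0.1303]
ee_rot: [0.013, 1.0, -0.001, 0.012]
ft_force: [-5.4, 0.4, 5.7]
gripper_width: 0.595
```

Emit:
{"name": "servo_tool", "arguments": {
  "motion": [
    [[-2,0,0.3,0],[-2,0,0.3,0],[0,0,0,0]]
  ]
}}

```text
time_s: 7.2
position: [0.5847, 0.0335, 0.1303]
ee_rot: [0.013, 1.0, -0.001, 0.01]
ft_force: [-2.4, -0.5, 1.3]
gripper_width: 0.599
```

```bash
python3 look.py scene 6 210 200 460 430 3
```

```text
{'time_s': 7.25, 'position': [0.5848, 0.0335, 0.1302], 'ee_rot': [0.0132, 0.9999, -0.0008, 0.0104], 'ft_force': [-4.1926, -0.7754, 2.7555], 'gripper_width': 0.6019}
```

View pics/scene6.png

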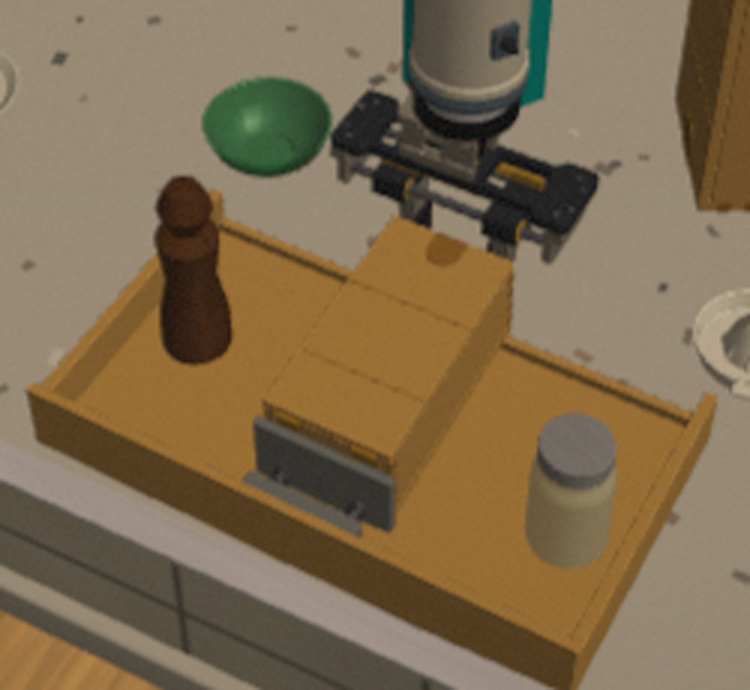

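The far end has just reached the paddle (crop (320,440)), and the lid is shut and square. I'll push on in fine steps, watching the force.

Emit:
{"name": "servo_tool", "arguments": {
  "motion": [
    [[-2,0,0.3,0],[-2,0,0.3,0]]
  ]
}}

```text
time_s: 7.42
position: [0.5857, 0.0335, 0.1296]
ee_rot: [0.013, 1.0, -0.001, 0.007]
ft_force: [-11.4, 0.2, 10.5]
gripper_width: 0.601
```

Emit:
{"name": "servo_tool", "arguments": {
  "motion": [
    [[-2,0,0.3,0],[-2,0,0.3,0]]
  ]
}}

```text
time_s: 7.58
position: [0.5863, 0.0335, 0.129]
ee_rot: [0.013, 1.0, -0.001, 0.002]
ft_force: [-11.6, 0.4, 9.2]
gripper_width: 0.603
```

Emit:
{"name": "servo_tool", "arguments": {
  "motion": [
    [[-2,0,0.3,0],[-2,0,0.3,0]]
  ]
}}

```text
time_s: 7.75
position: [0.587, 0.0334, 0.1284]
ee_rot: [0.013, 1.0, -0.001, -0.002]
ft_force: [-9.7, 1.0, 9.7]
gripper_width: 0.601
```

Emit:
{"name": "servo_tool", "arguments": {
  "motion": [
    [[-2,0,-0.2,0]]
  ]
}}

```text
time_s: 7.83
position: [0.5873, 0.0334, 0.1285]
ee_rot: [0.013, 1.0, -0.001, -0.004]
ft_force: [-9.5, 0.6, 5.5]
gripper_width: 0.602
```

Emit:
{"name": "servo_tool", "arguments": {
  "motion": [
    [[-2.5,0,-0.2,0]]
  ]
}}

```text
time_s: 7.92
position: [0.5878, 0.0334, 0.1285]
ee_rot: [0.013, 1.0, -0.001, -0.006]
ft_force: [-12.4, 1.7, 9.1]
gripper_width: 0.6
```

Emit:
{"name": "servo_tool", "arguments": {
  "motion": [
    [[-2.5,0,-0.2,0]]
  ]
}}

```text
time_s: 8.0
position: [0.5882, 0.0335, 0.1285]
ee_rot: [0.013, 1.0, -0.001, -0.009]
ft_force: [-11.9, 0.3, 11.3]
gripper_width: 0.598
```

```bash
python3 look.py scene 7 210 200 460 430 3; python3 look.py wrist 7
```

```text
{'time_s': 8.05, 'position': [0.5883, 0.0334, 0.1285], 'ee_rot': [0.0132, 0.9999, -0.0012, -0.0092], 'ft_force': [-12.2688, 0.5284, 9.7702], 'gripper_width': 0.5977}
{'time_s': 8.1, 'position': [0.5882, 0.0334, 0.1285], 'ee_rot': [0.0132, 0.9999, -0.0012, -0.009], 'ft_force': [-11.036, 0.4503, 11.2121], 'gripper_width': 0.6032}
```

View pics/scene7.png

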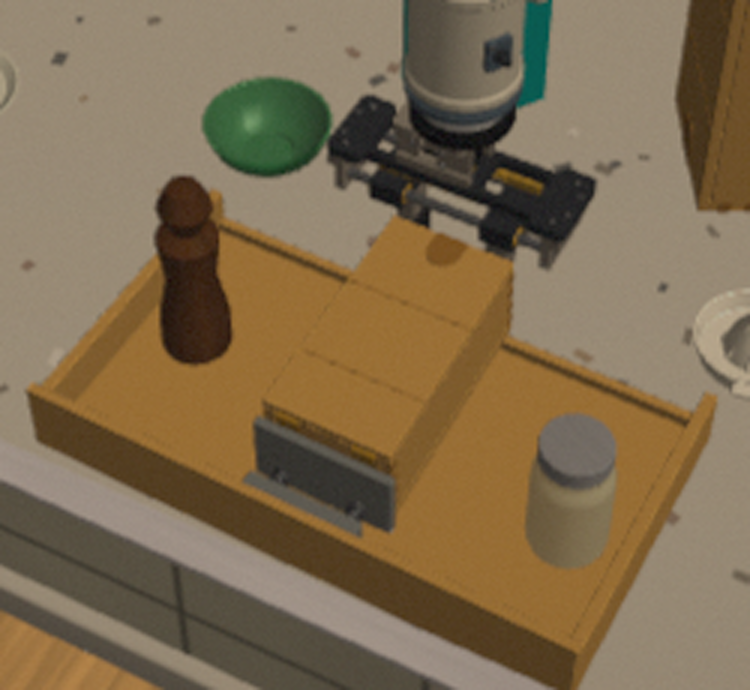

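View pics/wrist7.png

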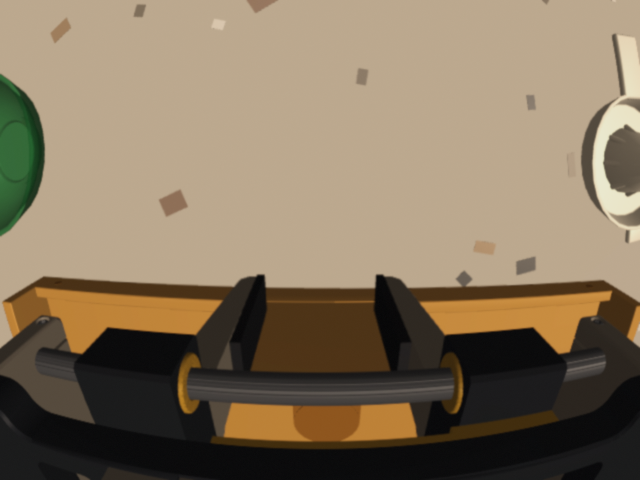

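The box hasn't moved since it met the paddle: my fingers are dragging it down onto the lip, so lip friction is holding it. I'll relieve the down-force before pushing on.

Emit:
{"name": "servo_tool", "arguments": {
  "motion": [
    [[-1,0,-1.5,0]]
  ]
}}

```text
time_s: 8.18
position: [0.5882, 0.0335, 0.1296]
ee_rot: [0.013, 1.0, -0.001, -0.01]
ft_force: [-1.1, 0.5, -1.0]
gripper_width: 0.6
```

Emit:
{"name": "servo_tool", "arguments": {
  "motion": [
    [[-2.5,0,-1,0]]
  ]
}}

```text
time_s: 8.27
position: [0.5894, 0.0335, 0.13]
ee_rot: [0.013, 1.0, -0.001, -0.012]
ft_force: [-6.5, 0.6, -2.5]
gripper_width: 0.603
```

Emit:
{"name": "servo_tool", "arguments": {
  "motion": [
    [[-2.5,0,-0.8,0]]
  ]
}}

```text
time_s: 8.35
position: [0.5905, 0.0335, 0.13]
ee_rot: [0.013, 1.0, -0.001, -0.014]
ft_force: [-6.9, 0.9, -3.0]
gripper_width: 0.602
```

Emit:
{"name": "servo_tool", "arguments": {
  "motion": [
    [[-3,0,-0.5,0],[-3,0,-0.5,0]]
  ]
}}

```text
time_s: 8.52
position: [0.5924, 0.0335, 0.1294]
ee_rot: [0.013, 1.0, -0.001, -0.019]
ft_force: [-15.7, 0.9, 14.4]
gripper_width: 0.602
```

Emit:
{"name": "servo_tool", "arguments": {
  "motion": [
    [[-3,0,-0.5,0],[-3,0,-0.5,0]]
  ]
}}

```text
time_s: 8.68
position: [0.594, 0.0335, 0.1294]
ee_rot: [0.013, 1.0, -0.001, -0.025]
ft_force: [-11.8, 1.6, 6.9]
gripper_width: 0.602
```

Emit:
{"name": "servo_tool", "arguments": {
  "motion": [
    [[-3,0,-0.5,0],[-3,0,-0.5,0]]
  ]
}}

```text
time_s: 8.85
position: [0.5957, 0.0336, 0.1294]
ee_rot: [0.014, 0.999, -0.001, -0.03]
ft_force: [-12.8, 1.2, 7.3]
gripper_width: 0.6
```

The tool is ratcheting backward in pitch under load (w = -0.03), so short rows gain little. I'll back off and use free descents, which pitched it forward earlier, to recover the tilt. After that I'll push in fewer, firmer rows, with a lift to offset the down-drag.

Emit:
{"name": "servo_tool", "arguments": {
  "motion": [
    [[10,0,0,0],[20,0,0,0],[0,0,-40,0],[0,0,-40,0]]
  ]
}}

```text
time_s: 9.18
position: [0.567, 0.0344, 0.2055]
ee_rot: [0.014, 0.999, -0.002, -0.034]
ft_force: [1.7, -0.3, 0.5]
gripper_width: 0.601
```

Emit:
{"name": "servo_tool", "arguments": {
  "motion": [
    [[0,0,40,0],[0,0,40,0],[0,0,0,0]]
  ]
}}

```text
time_s: 9.43
position: [0.5707, 0.0348, 0.1374]
ee_rot: [0.013, 1.0, -0.001, -0.02]
ft_force: [-1.3, -0.8, 0.1]
gripper_width: 0.6
```

Emit:
{"name": "servo_tool", "arguments": {
  "motion": [
    [[0,0,-10,0],[0,0,-10,0],[0,0,-10,0],[0,0,-10,0],[0,0,-10,0]]
  ]
}}

```text
time_s: 9.85
position: [0.5741, 0.0349, 0.1947]
ee_rot: [0.013, 1.0, -0.001, -0.019]
ft_force: [-0.9, 0.9, 0.6]
gripper_width: 0.598
```

Fast descents recover the tilt and slow ascents don't lose it. I'll repeat that.

Emit:
{"name": "servo_tool", "arguments": {
  "motion": [
    [[10,0,0,0],[0,0,40,0],[0,0,28,0]]
  ]
}}

```text
time_s: 10.1
position: [0.5681, 0.0356, 0.1386]
ee_rot: [0.013, 1.0, 0.0, -0.008]
ft_force: [-0.6, 0.2, -1.0]
gripper_width: 0.599
```

Emit:
{"name": "servo_tool", "arguments": {
  "motion": [
    [[3,0,-10,0],[3,0,-10,0],[0,0,-12,0],[0,0,-15,0],[0,0,-15,0]]
  ]
}}

```text
time_s: 10.52
position: [0.5567, 0.0356, 0.2042]
ee_rot: [0.013, 1.0, -0.0, -0.014]
ft_force: [-0.7, 0.6, -0.0]
gripper_width: 0.601
```

Emit:
{"name": "servo_tool", "arguments": {
  "motion": [
    [[0,0,40,0],[0,0,28,0],[0,0,-15,0],[0,0,-15,0],[0,0,-10,0]]
  ]
}}

```text
time_s: 10.93
position: [0.5587, 0.036, 0.1927]
ee_rot: [0.013, 1.0, 0.0, -0.006]
ft_force: [-0.1, -0.7, 0.9]
gripper_width: 0.599
```

Emit:
{"name": "servo_tool", "arguments": {
  "motion": [
    [[0,0,-15,0],[0,0,-10,0],[0,0,40,0],[0,0,28,0]]
  ]
}}

```text
time_s: 11.27
position: [0.5649, 0.0365, 0.1673]
ee_rot: [0.013, 1.0, 0.001, 0.006]
ft_force: [-1.5, 0.2, -0.4]
gripper_width: 0.599
```

Emit:
{"name": "servo_tool", "arguments": {
  "motion": [
    [[2,0,-10,0],[2,0,-10,0],[2,0,-10,0],[2,0,-10,0],[0,0,-10,0]]
  ]
}}

```text
time_s: 11.68
position: [0.554, 0.0367, 0.2248]
ee_rot: [0.013, 1.0, 0.001, 0.005]
ft_force: [0.8, 0.3, 0.7]
gripper_width: 0.6
```

Emit:
{"name": "servo_tool", "arguments": {
  "motion": [
    [[0,0,-10,0],[0,0,-10,0],[0,0,-10,0],[0,0,-10,0],[0,0,-10,0]]
  ]
}}

```text
time_s: 12.1
position: [0.5543, 0.0366, 0.2857]
ee_rot: [0.013, 1.0, 0.001, 0.009]
ft_force: [0.4, -0.2, 0.5]
gripper_width: 0.598
```

Emit:
{"name": "servo_tool", "arguments": {
  "motion": [
    [[0,0,40,0],[0,0,40,0],[0,0,38,0],[0,0,0,0]]
  ]
}}

```text
time_s: 12.43
position: [0.5623, 0.0372, 0.1734]
ee_rot: [0.013, 1.0, 0.002, 0.017]
ft_force: [-2.0, 0.5, -1.1]
gripper_width: 0.599
```

Emit:
{"name": "servo_tool", "arguments": {
  "motion": [
    [[2,0,-10,0],[2,0,-10,0],[2,0,-10,0],[2,0,-10,0],[2,0,-10,0]]
  ]
}}

```text
time_s: 12.85
position: [0.5507, 0.0374, 0.2324]
ee_rot: [0.013, 1.0, 0.002, 0.017]
ft_force: [1.4, -0.9, 0.2]
gripper_width: 0.601
```

Emit:
{"name": "servo_tool", "arguments": {
  "motion": [
    [[0,0,40,0],[0,0,40,0],[0,0,12,0],[0,0,0,0]]
  ]
}}

```text
time_s: 13.18
position: [0.5612, 0.0383, 0.1539]
ee_rot: [0.013, 0.999, 0.003, 0.029]
ft_force: [-0.0, -0.1, -0.1]
gripper_width: 0.603
```

```bash
python3 look.py scene 8 210 200 460 430 3
```

```text
{'time_s': 13.2333, 'position': [0.5615, 0.0383, 0.1548], 'ee_rot': [0.0133, 0.9995, 0.0029, 0.0289], 'ft_force': [0.4178, 0.7277, 0.0916], 'gripper_width': 0.5963}
```

View pics/scene8.png

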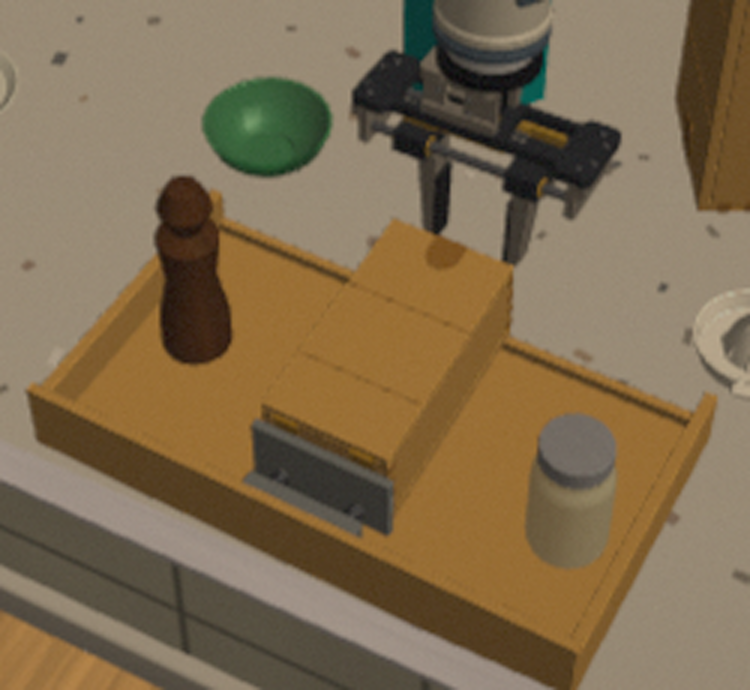

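The box has held its place with the paddle just touched. I'll descend, close in and push firmly.

Emit:
{"name": "servo_tool", "arguments": {
  "motion": [
    [[0,0,25,0],[-6,0,2,0],[-6,0,0,0],[0,0,0,0]]
  ]
}}

```text
time_s: 13.57
position: [0.5795, 0.0384, 0.1363]
ee_rot: [0.013, 0.999, 0.003, 0.032]
ft_force: [0.4, -0.1, 0.1]
gripper_width: 0.601
```

Emit:
{"name": "servo_tool", "arguments": {
  "motion": [
    [[-4,0,0,0]]
  ]
}}

```text
time_s: 13.65
position: [0.584, 0.0383, 0.1381]
ee_rot: [0.013, 0.999, 0.003, 0.033]
ft_force: [-0.9, 1.0, -0.7]
gripper_width: 0.597
```

Emit:
{"name": "servo_tool", "arguments": {
  "motion": [
    [[-4,0,-0.5,0]]
  ]
}}

```text
time_s: 13.73
position: [0.5871, 0.0381, 0.1395]
ee_rot: [0.013, 0.999, 0.003, 0.031]
ft_force: [-8.1, 0.8, -3.2]
gripper_width: 0.601
```

Emit:
{"name": "servo_tool", "arguments": {
  "motion": [
    [[-4,0,0.2,0]]
  ]
}}

```text
time_s: 13.82
position: [0.5894, 0.038, 0.1397]
ee_rot: [0.014, 0.999, 0.003, 0.029]
ft_force: [-7.5, 0.7, -2.6]
gripper_width: 0.6
```

Emit:
{"name": "servo_tool", "arguments": {
  "motion": [
    [[-4,0,0,0]]
  ]
}}

```text
time_s: 13.9
position: [0.5912, 0.0378, 0.1397]
ee_rot: [0.014, 1.0, 0.003, 0.026]
ft_force: [-8.6, 1.0, -3.5]
gripper_width: 0.6
```

Emit:
{"name": "servo_tool", "arguments": {
  "motion": [
    [[-4,0,0,0]]
  ]
}}

```text
time_s: 13.98
position: [0.5927, 0.0377, 0.1395]
ee_rot: [0.014, 1.0, 0.003, 0.023]
ft_force: [-8.5, 0.4, -2.8]
gripper_width: 0.598
```

Emit:
{"name": "servo_tool", "arguments": {
  "motion": [
    [[-5,0,0,0]]
  ]
}}

```text
time_s: 14.07
position: [0.5947, 0.0375, 0.1391]
ee_rot: [0.014, 1.0, 0.003, 0.019]
ft_force: [-9.4, 1.4, -2.9]
gripper_width: 0.6
```

Emit:
{"name": "servo_tool", "arguments": {
  "motion": [
    [[-5,0,0,0]]
  ]
}}

```text
time_s: 14.15
position: [0.5966, 0.0374, 0.1385]
ee_rot: [0.014, 1.0, 0.003, 0.014]
ft_force: [-10.4, 1.8, -2.4]
gripper_width: 0.601
```

Emit:
{"name": "servo_tool", "arguments": {
  "motion": [
    [[-5,0,0,0]]
  ]
}}

```text
time_s: 14.23
position: [0.5982, 0.0374, 0.1379]
ee_rot: [0.014, 1.0, 0.003, 0.01]
ft_force: [-16.4, 1.3, 7.8]
gripper_width: 0.599
```

```bash
python3 look.py scene 9 210 200 460 430 3
```

```text
{'time_s': 14.2833, 'position': [0.5984, 0.0374, 0.138], 'ee_rot': [0.0145, 0.9998, 0.003, 0.0095], 'ft_force': [-11.3892, 0.7423, 2.2316], 'gripper_width': 0.6021}
```

View pics/scene9.png

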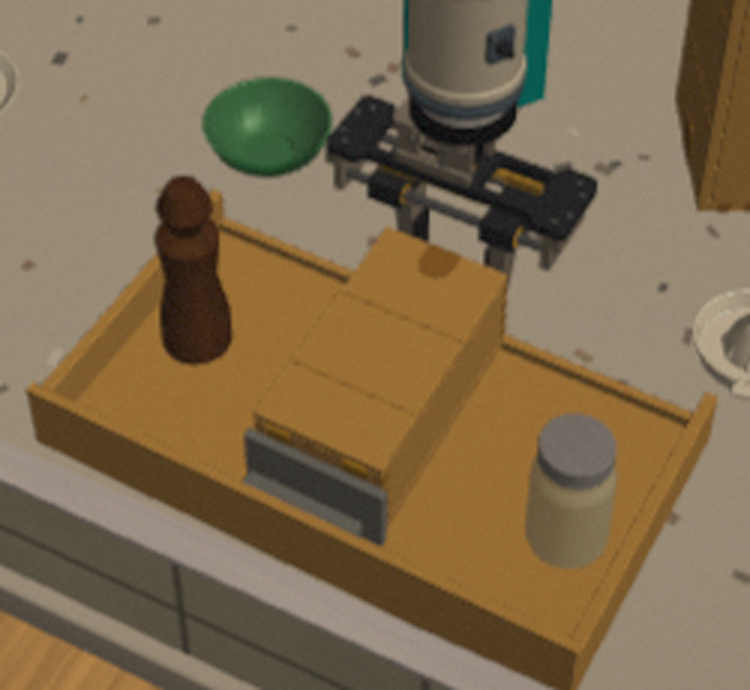

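```bash
cat > m.py <<'E'
from h import *
import sys
np.set_printoptions(precision=4,suppress=True)
S=lambda x,y:((x+.5)/3-.5+210,(y+.5)/3-.5+200)
s=load("scene9")
for n,p,z in [("padL",(246,431),.07),("padR",(386,489),.07),("nearL",(387,229),.1025),("nearR",(506,280),.1025),("farL",(257,414),.093),("farR",(380,470),.093)]: print(n,onz(s,S(*p),z))
E
python3 m.py
```

```text
padL [ 0.8029 -0.0258  0.07  ]
padR [0.8015 0.082  0.07  ]
nearL [ 0.6148 -0.0126  0.1025]
nearR [0.6204 0.0865 0.1025]
farL [ 0.8016 -0.0166  0.093 ]
farR [0.8044 0.0789 0.093 ]
```

The paddle is back 13 mm, on its stop: its top edge went from (255,418) to (246,431). The near end is just past the lip's inner face. Now I hold the push and ease down, letting finger friction bring that end down.

Emit:
{"name": "servo_tool", "arguments": {
  "motion": [
    [[-2.5,0,1,0]]
  ]
}}

```text
time_s: 14.37
position: [0.5987, 0.0374, 0.1373]
ee_rot: [0.015, 1.0, 0.003, 0.007]
ft_force: [-7.3, 0.6, 6.0]
gripper_width: 0.601
```

Emit:
{"name": "servo_tool", "arguments": {
  "motion": [
    [[-2,0,1.5,0]]
  ]
}}

```text
time_s: 14.45
position: [0.599, 0.0374, 0.1364]
ee_rot: [0.015, 1.0, 0.003, 0.004]
ft_force: [-7.0, 1.1, 7.1]
gripper_width: 0.603
```

Emit:
{"name": "servo_tool", "arguments": {
  "motion": [
    [[-2,0,1.5,0]]
  ]
}}

```text
time_s: 14.53
position: [0.5994, 0.0373, 0.1356]
ee_rot: [0.015, 1.0, 0.003, 0.002]
ft_force: [-9.5, 1.2, 8.4]
gripper_width: 0.604
```

Emit:
{"name": "servo_tool", "arguments": {
  "motion": [
    [[-3,0,1.5,0]]
  ]
}}

```text
time_s: 14.62
position: [0.6001, 0.0373, 0.1348]
ee_rot: [0.015, 1.0, 0.003, -0.001]
ft_force: [-14.2, 0.5, 12.5]
gripper_width: 0.6
```

Emit:
{"name": "servo_tool", "arguments": {
  "motion": [
    [[-3,0,1.5,0]]
  ]
}}

```text
time_s: 14.7
position: [0.6006, 0.0373, 0.134]
ee_rot: [0.015, 1.0, 0.003, -0.005]
ft_force: [-13.7, 0.1, 11.1]
gripper_width: 0.598
```

```bash
python3 look.py scene 10 210 200 460 430 3
```

```text
{'time_s': 14.75, 'position': [0.6006, 0.0373, 0.1339], 'ee_rot': [0.0148, 0.9999, 0.0028, -0.0048], 'ft_force': [-13.1755, 1.1355, 10.8349], 'gripper_width': 0.6002}
```

View pics/scene10.png

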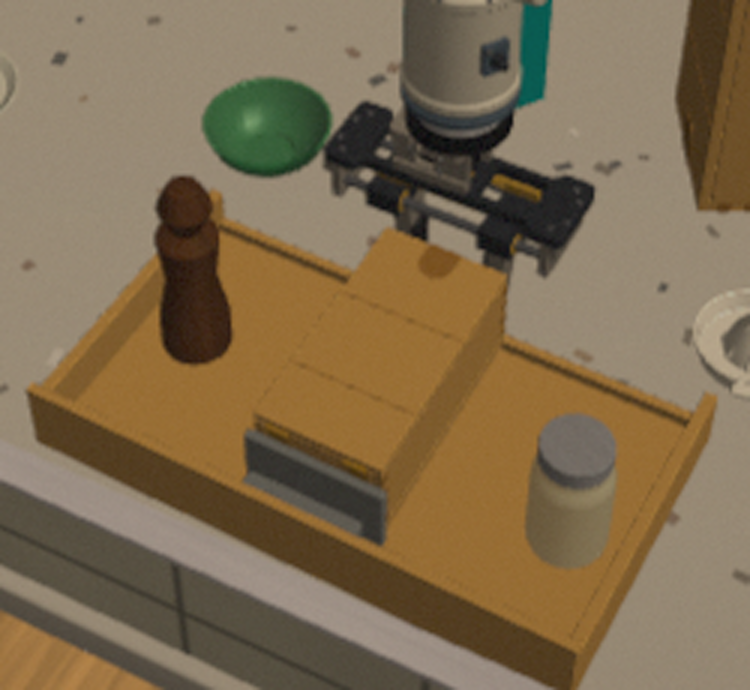

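The near end still sits level with the lip, because the down-drag blocks the last bit of travel. I'll relieve it upward slightly and push the remaining millimetre first.

Emit:
{"name": "servo_tool", "arguments": {
  "motion": [
    [[-2,0,-1.2,0]]
  ]
}}

```text
time_s: 14.83
position: [0.6007, 0.0372, 0.1352]
ee_rot: [0.015, 1.0, 0.003, -0.007]
ft_force: [-4.1, 0.8, -2.7]
gripper_width: 0.598
```

Emit:
{"name": "servo_tool", "arguments": {
  "motion": [
    [[-3.5,0,-0.8,0]]
  ]
}}

```text
time_s: 14.92
position: [0.6016, 0.0372, 0.1359]
ee_rot: [0.015, 1.0, 0.003, -0.011]
ft_force: [-9.8, 2.1, -2.4]
gripper_width: 0.598
```

Emit:
{"name": "servo_tool", "arguments": {
  "motion": [
    [[-4,0,-0.8,0]]
  ]
}}

```text
time_s: 15.0
position: [0.6025, 0.0372, 0.1362]
ee_rot: [0.015, 1.0, 0.003, -0.015]
ft_force: [-9.6, 0.8, -2.6]
gripper_width: 0.599
```

Emit:
{"name": "servo_tool", "arguments": {
  "motion": [
    [[-5,0,-0.6,0]]
  ]
}}

```text
time_s: 15.08
position: [0.6039, 0.0371, 0.136]
ee_rot: [0.015, 1.0, 0.003, -0.019]
ft_force: [-13.4, 1.2, -3.7]
gripper_width: 0.598
```

```bash
python3 look.py scene 11 210 200 460 430 3
```

```text
{'time_s': 15.1333, 'position': [0.604, 0.0371, 0.1358], 'ee_rot': [0.0152, 0.9997, 0.0027, -0.0199], 'ft_force': [-10.9506, 1.0764, -3.4267], 'gripper_width': 0.5983}
```

View pics/scene11.png

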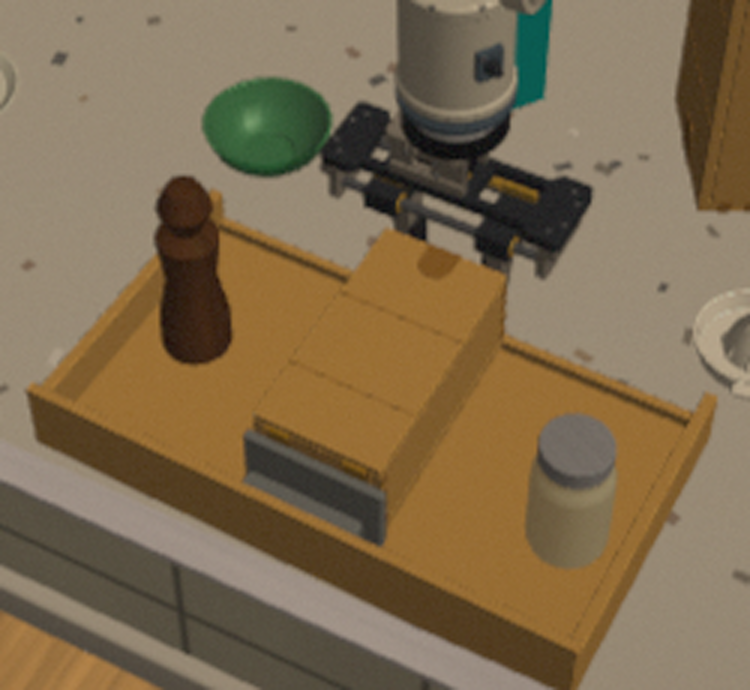

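```bash
python3 - <<'E'
from h import *
crop(load("scene11"),340,260,400,330,8,"pics/z11.png")
E
python3 look.py wrist 11 100 230 540 480 1.8
```

```text
{'time_s': 15.1833, 'position': [0.6039, 0.0372, 0.1356], 'ee_rot': [0.0152, 0.9997, 0.0027, -0.0195], 'ft_force': [-11.6038, 1.2112, -3.7237], 'gripper_width': 0.6017}
```

View pics/z11.png

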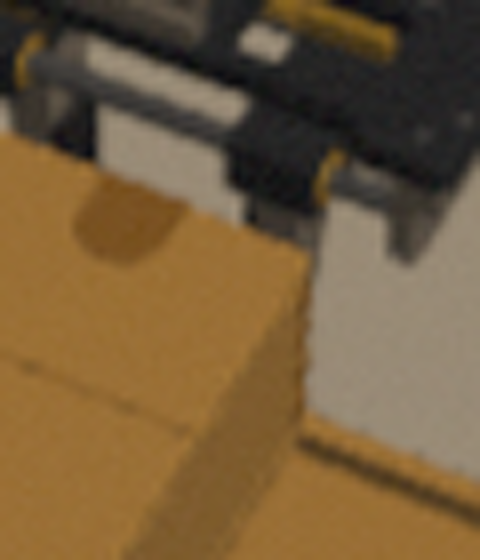

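View pics/wrist11.png

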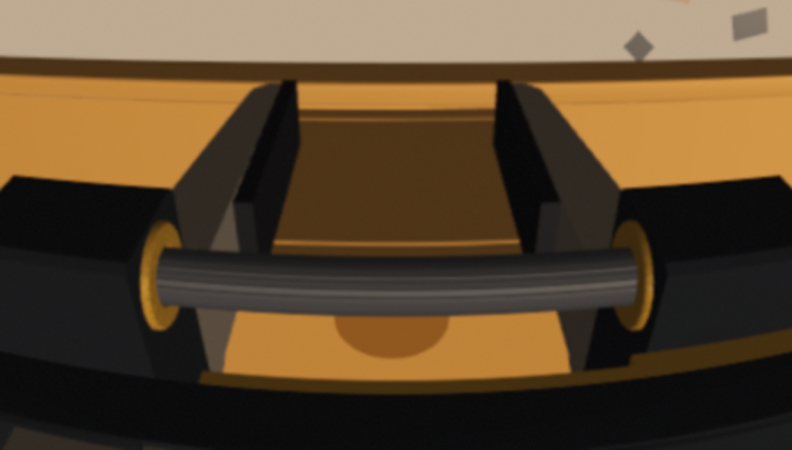

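In the wrist crop the box's bottom edge (y≈110) now lies behind the lip's inner edge (y≈100). I'll hold the push and ease down.

Emit:
{"name": "servo_tool", "arguments": {
  "motion": [
    [[-3,0,0.5,0]]
  ]
}}

```text
time_s: 15.27
position: [0.6037, 0.0371, 0.1345]
ee_rot: [0.015, 1.0, 0.003, -0.023]
ft_force: [-9.7, 1.8, 1.0]
gripper_width: 0.599
```

Emit:
{"name": "servo_tool", "arguments": {
  "motion": [
    [[-3,0,1,0]]
  ]
}}

```text
time_s: 15.35
position: [0.6033, 0.0372, 0.133]
ee_rot: [0.015, 0.999, 0.003, -0.028]
ft_force: [-12.6, 1.1, 1.4]
gripper_width: 0.599
```

Emit:
{"name": "servo_tool", "arguments": {
  "motion": [
    [[-2.5,0,1.5,0]]
  ]
}}

```text
time_s: 15.43
position: [0.6027, 0.0372, 0.131]
ee_rot: [0.015, 0.999, 0.003, -0.032]
ft_force: [-10.6, 0.7, 0.7]
gripper_width: 0.601
```

```bash
python3 look.py wrist 12 100 230 540 480 1.8
```

```text
{'time_s': 15.4833, 'position': [0.6025, 0.0372, 0.1306], 'ee_rot': [0.0155, 0.9994, 0.0026, -0.0321], 'ft_force': [-11.3569, -0.5479, -0.3631], 'gripper_width': 0.5973}
```

View pics/wrist12.png

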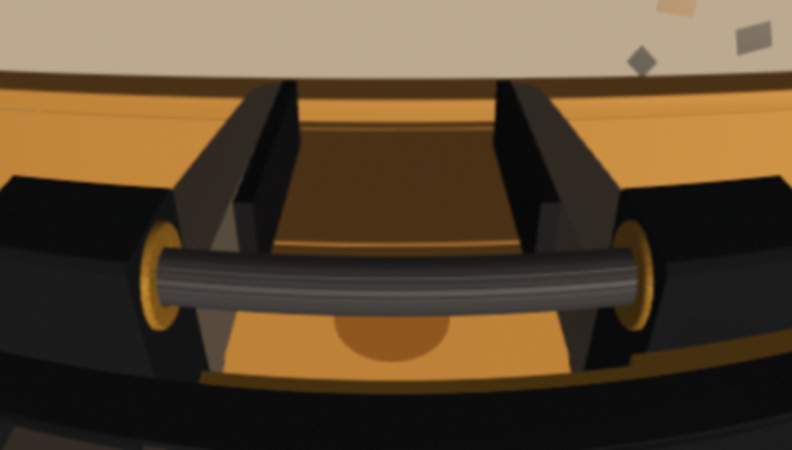

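The tool has gone down 5 mm with no vertical resistance and the box has followed: its top edge stays fixed in the wrist view while its foot disappears behind the lip. Continuing.

Emit:
{"name": "servo_tool", "arguments": {
  "motion": [
    [[-2.5,0,1.5,0]]
  ]
}}

```text
time_s: 15.57
position: [0.6019, 0.0373, 0.1287]
ee_rot: [0.016, 0.999, 0.003, -0.036]
ft_force: [-9.4, 2.0, 0.7]
gripper_width: 0.6
```

Emit:
{"name": "servo_tool", "arguments": {
  "motion": [
    [[-2.5,0,1.5,0]]
  ]
}}

```text
time_s: 15.65
position: [0.6013, 0.0373, 0.1267]
ee_rot: [0.016, 0.999, 0.003, -0.039]
ft_force: [-10.4, 0.7, -0.6]
gripper_width: 0.599
```

Emit:
{"name": "servo_tool", "arguments": {
  "motion": [
    [[-2,0,1.5,0]]
  ]
}}

```text
time_s: 15.73
position: [0.6011, 0.0374, 0.1252]
ee_rot: [0.016, 0.999, 0.003, -0.042]
ft_force: [-7.5, 1.7, 8.6]
gripper_width: 0.6
```

Emit:
{"name": "servo_tool", "arguments": {
  "motion": [
    [[-2,0,1.5,0]]
  ]
}}

```text
time_s: 15.82
position: [0.6012, 0.0374, 0.1242]
ee_rot: [0.016, 0.999, 0.003, -0.045]
ft_force: [-9.5, 0.5, 10.9]
gripper_width: 0.603
```

```bash
python3 look.py scene 13 210 200 460 430 3;  python3 look.py wrist 13 100 230 540 480 1.8
```

```text
{'time_s': 15.8667, 'position': [0.6012, 0.0374, 0.1241], 'ee_rot': [0.0156, 0.9989, 0.0026, -0.0449], 'ft_force': [-10.4687, 1.0747, 7.5514], 'gripper_width': 0.5968}
{'time_s': 15.9167, 'position': [0.6012, 0.0374, 0.1242], 'ee_rot': [0.0156, 0.9989, 0.0026, -0.0447], 'ft_force': [-9.5351, 0.4037, 6.0787], 'gripper_width': 0.5961}
```

View pics/scene13.png

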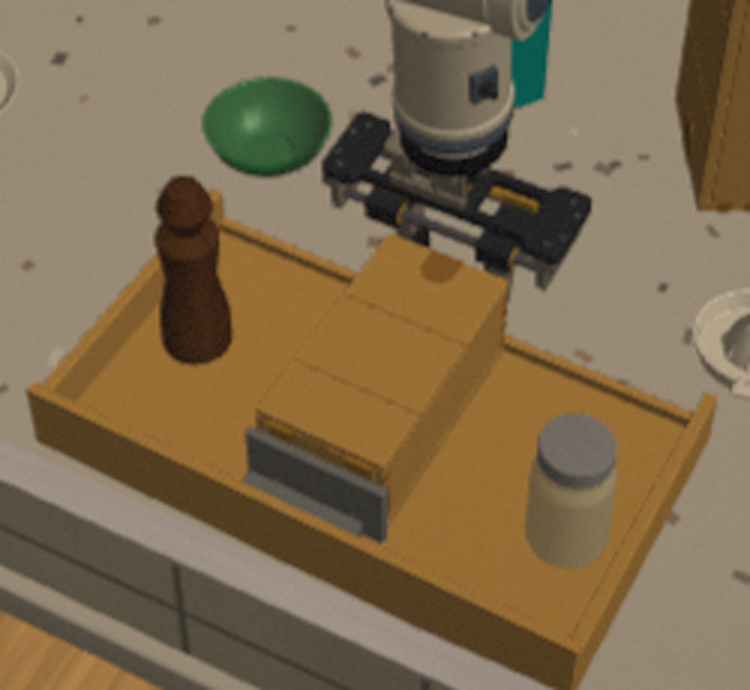

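View pics/wrist13.png

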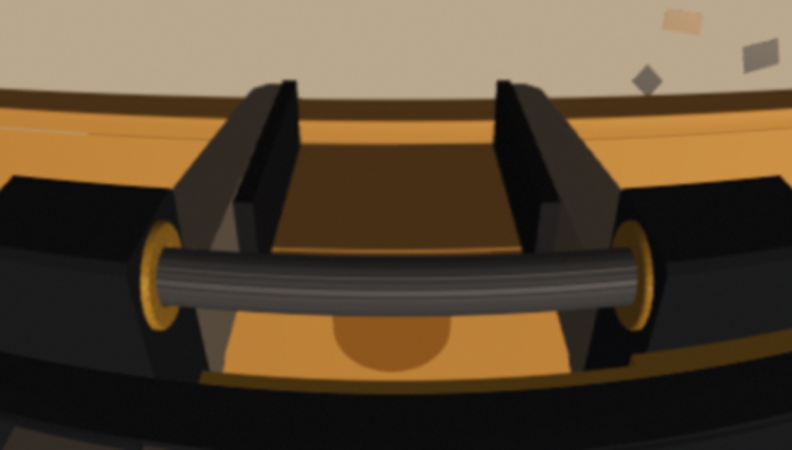

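The resistance came back after 10 mm of descent, so the near end should be down on the board, its foot hidden behind the lip (wrist crop y≈145). I'll ease off slowly, still pressing slightly down, and let the pusher bring it to the lip.

Emit:
{"name": "servo_tool", "arguments": {
  "motion": [
    [[-1,0,0.8,0]]
  ]
}}

```text
time_s: 16.0
position: [0.6012, 0.0374, 0.1242]
ee_rot: [0.016, 0.999, 0.003, -0.046]
ft_force: [-3.7, -0.1, 4.4]
gripper_width: 0.6
```

Emit:
{"name": "servo_tool", "arguments": {
  "motion": [
    [[0,0,0.4,0]]
  ]
}}

```text
time_s: 16.08
position: [0.601, 0.0374, 0.1247]
ee_rot: [0.016, 0.999, 0.003, -0.046]
ft_force: [-0.8, 0.8, -0.5]
gripper_width: 0.601
```

Emit:
{"name": "servo_tool", "arguments": {
  "motion": [
    [[0.5,0,0.2,0],[1,0,0,0]]
  ]
}}

```text
time_s: 16.25
position: [0.6007, 0.0375, 0.1261]
ee_rot: [0.016, 0.999, 0.003, -0.045]
ft_force: [-0.9, -0.4, 0.1]
gripper_width: 0.601
```

Emit:
{"name": "servo_tool", "arguments": {
  "motion": [
    [[1.5,0,0,0],[2,0,0,0]]
  ]
}}

```text
time_s: 16.42
position: [0.5983, 0.0376, 0.1273]
ee_rot: [0.016, 0.999, 0.003, -0.044]
ft_force: [-0.0, 0.1, 0.7]
gripper_width: 0.604
```

```bash
python3 look.py scene 14 210 200 460 430 3;  python3 look.py wrist 14 100 230 540 480 1.8
```

```text
{'time_s': 16.4667, 'position': [0.5979, 0.0376, 0.1273], 'ee_rot': [0.0156, 0.9989, 0.0028, -0.0439], 'ft_force': [0.2047, -1.5879, 0.1685], 'gripper_width': 0.6054}
{'time_s': 16.5167, 'position': [0.5979, 0.0376, 0.1272], 'ee_rot': [0.0156, 0.9989, 0.0028, -0.044], 'ft_force': [-0.2047, 0.0613, -0.7599], 'gripper_width': 0.599}
```

View pics/scene14.png

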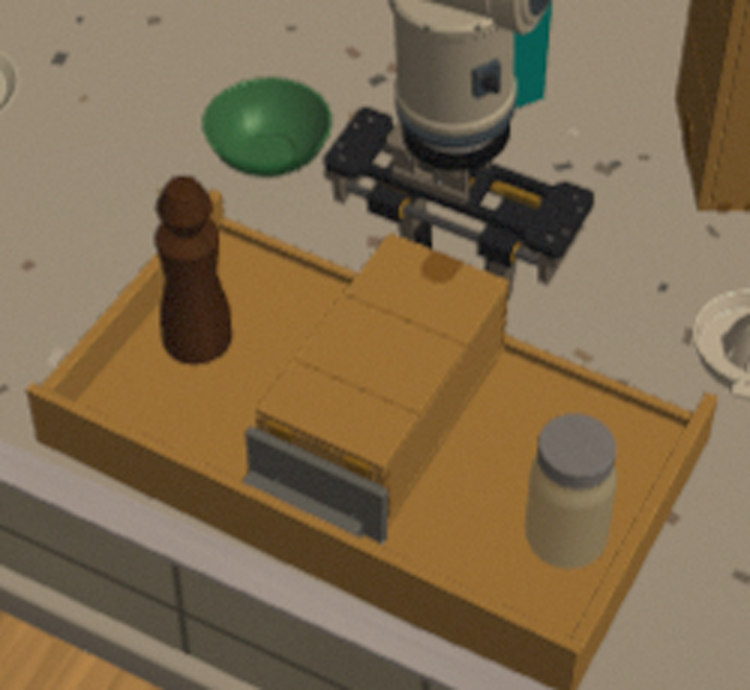

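View pics/wrist14.png

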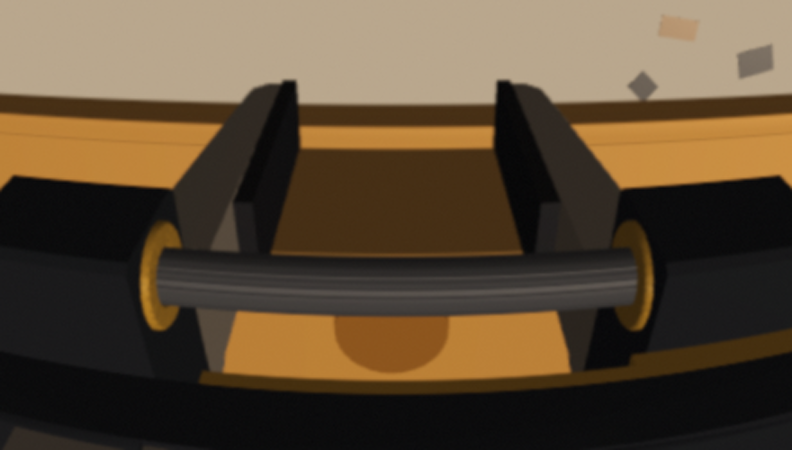

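The force is zero and the box stays put behind the lip. I'll retreat and check.

Emit:
{"name": "servo_tool", "arguments": {
  "motion": [
    [[10,0,0,0],[25,0,0,0],[30,0,-10,0],[20,0,-35,0],[20,0,-35,0]]
  ]
}}

```text
time_s: 16.93
position: [0.4936, 0.04, 0.2111]
ee_rot: [0.016, 0.999, 0.002, -0.049]
ft_force: [0.6, 0.7, 1.5]
gripper_width: 0.599
```

Emit:
{"name": "servo_tool", "arguments": {
  "motion": [
    [[30,0,-30,0],[35,0,-20,0],[35,0,-15,0],[0,0,0,0]]
  ]
}}

```text
time_s: 17.27
position: [0.3944, 0.0427, 0.2907]
ee_rot: [0.016, 0.999, 0.003, -0.047]
ft_force: [0.1, -0.3, -0.1]
gripper_width: 0.6
```

```bash
python3 look.py scene 15 210 200 460 430 3;  python3 look.py top 15 180 130 370 290 4
```

```text
{'time_s': 17.3167, 'position': [0.3966, 0.0427, 0.29], 'ee_rot': [0.0158, 0.9988, 0.0027, -0.0457], 'ft_force': [0.1344, -0.6954, 0.2232], 'gripper_width': 0.5979}
{'time_s': 17.3667, 'position': [0.3982, 0.0427, 0.2891], 'ee_rot': [0.0159, 0.9988, 0.0026, -0.0457], 'ft_force': [0.4398, 0.3235, 0.2351], 'gripper_width': 0.5979}
```

View pics/scene15.png

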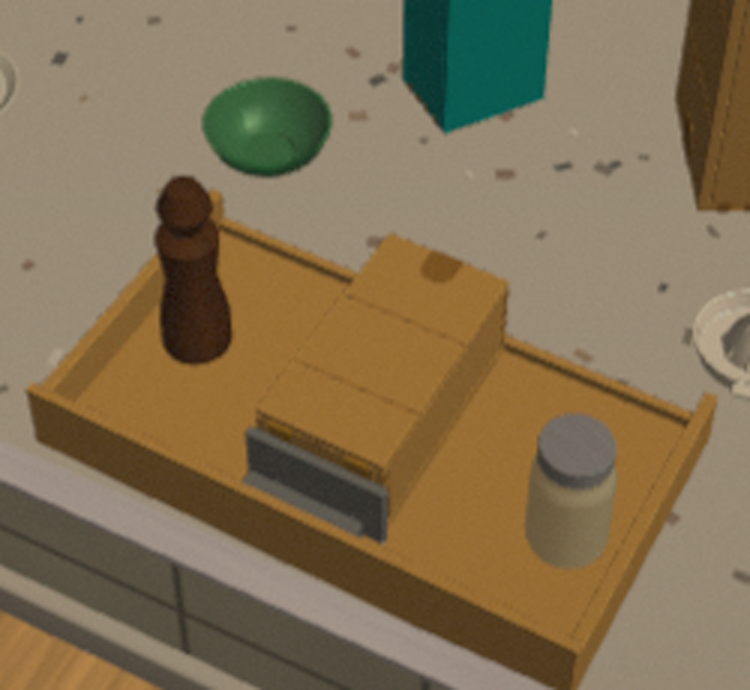

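View pics/top15.png

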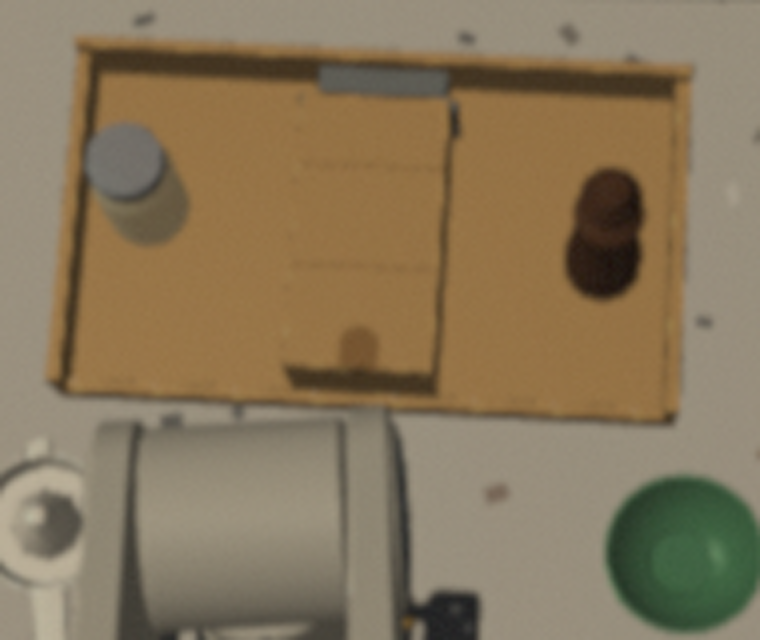

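The box lies behind the lip, square and lid shut. I'll check its height and flatness by triangulating the lid corners across both views.

Run:
```python
from h import *
np.set_printoptions(precision=4,suppress=True)
s=load("scene15");c=load("top15")
crop(s,330,260,400,330,8,"pics/z15.png")
crop(c,240,145,300,235,8,"pics/zt15.png")
S=lambda x,y:((x+.5)/3-.5+210,(y+.5)/3-.5+200)
T=lambda x,y:((x+.5)/4-.5+180,(y+.5)/4-.5+130)
def tri(a,b):
    o1,d1=ray(c,a);o2,d2=ray(s,b);d1/=np.linalg.norm(d1);d2/=np.linalg.norm(d2)
    t=np.linalg.lstsq(np.stack([d1,-d2],1),o2-o1,rcond=None)[0];p,q=o1+d1*t[0],o2+d2*t[1];return (p+q)/2,np.linalg.norm(p-q)
print("near right(y+)",tri(T(286,368),S(508,284)));print("near left",tri(T(437,376),S(389,234)))
print("far y+",tri(T(299,97),S(386,468)));print("far y-",tri(T(450,97),S(258,408)))
for n,p in [("nL",(389,234)),("nR",(508,284)),("fL",(258,408)),("fR",(383,466))]: print(n,onz(s,S(*p),.092))
for n,p in [("nL",(437,376)),("nR",(286,368)),("padL",(247,430)),]: print("top",n,onz(c,T(*p),.092))
print("pad",onz(s,S(247,430),.07),onz(s,S(386,488),.07))
```

```text
near right(y+) (array([0.6092, 0.0839, 0.0857]), np.float64(1.5699138341500863e-05))
near left (array([ 0.6053, -0.0158,  0.0866]), np.float64(0.00021340939845104992))
far y+ (array([0.7979, 0.0813, 0.0886]), np.float64(0.0022177127466731085))
far y- (array([ 0.7972, -0.0193,  0.093 ]), np.float64(0.0015808613892645301))
nL [ 0.6098 -0.0134  0.092 ]
nR [0.6145 0.086  0.092 ]
fL [ 0.7962 -0.019   0.092 ]
fR [0.8    0.0788 0.092 ]
top nL [ 0.604  -0.0161  0.092 ]
top nR [0.6077 0.0832 0.092 ]
top padL [0.5655 0.107  0.092 ]
pad [ 0.8018 -0.0256  0.07  ] [0.8007 0.0816 0.07  ]
```

View pics/z15.png

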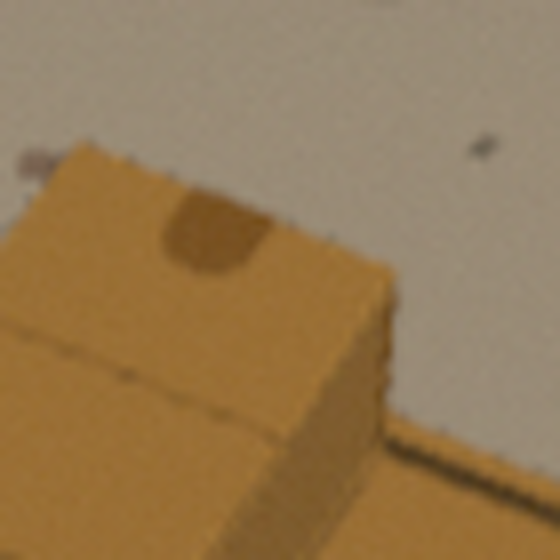

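View pics/zt15.png

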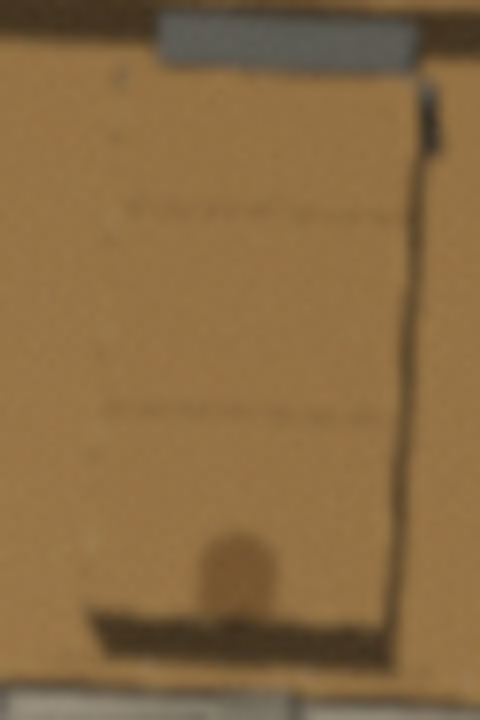

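Near lid edge comes out at z≈0.086–0.088 and far at about 0.09, so the box is down (the camera error is a few mm). To be sure it's seated, I'll gently touch the near end of the lid from above. If it's flat, contact should come at TCP z≈0.180.

Emit:
{"name": "servo_tool", "arguments": {
  "motion": [
    [[-40,0,-3,0],[-40,-1,-3,0],[-40,-1,-3,0],[-40,-1,-3,0],[-40,-1,-3,0]]
  ]
}}

```text
time_s: 17.78
position: [0.6004, 0.032, 0.2794]
ee_rot: [0.015, 0.999, 0.002, -0.049]
ft_force: [-0.2, 0.7, 0.3]
gripper_width: 0.598
```

Emit:
{"name": "servo_tool", "arguments": {
  "motion": [
    [[-30,-1,0,0],[0,0,10,0],[0,0,0,0]]
  ]
}}

```text
time_s: 18.03
position: [0.6396, 0.0289, 0.2582]
ee_rot: [0.016, 0.999, 0.002, -0.049]
ft_force: [-1.4, -0.4, -0.1]
gripper_width: 0.6
```

Emit:
{"name": "servo_tool", "arguments": {
  "motion": [
    [[0,0,20,0],[0,0,20,0],[0,0,15,0],[0,0,7,0],[0,0,0,0]]
  ]
}}

```text
time_s: 18.45
position: [0.6311, 0.029, 0.1879]
ee_rot: [0.016, 0.998, 0.002, -0.053]
ft_force: [0.4, -0.1, 0.2]
gripper_width: 0.602
```

Emit:
{"name": "servo_tool", "arguments": {
  "motion": [
    [[0,0,2,0]]
  ]
}}

```text
time_s: 18.53
position: [0.6304, 0.0291, 0.1857]
ee_rot: [0.016, 0.998, 0.002, -0.053]
ft_force: [0.5, -0.0, 0.0]
gripper_width: 0.604
```

Emit:
{"name": "servo_tool", "arguments": {
  "motion": [
    [[0,0,2,0]]
  ]
}}

```text
time_s: 18.62
position: [0.63, 0.0291, 0.1838]
ee_rot: [0.016, 0.998, 0.002, -0.053]
ft_force: [0.1, 0.3, -0.0]
gripper_width: 0.6
```

Emit:
{"name": "servo_tool", "arguments": {
  "motion": [
    [[0,0,1.2,0]]
  ]
}}

```text
time_s: 18.7
position: [0.6301, 0.0292, 0.1831]
ee_rot: [0.016, 0.998, 0.002, -0.053]
ft_force: [-0.3, -0.2, -0.4]
gripper_width: 0.598
```

Emit:
{"name": "servo_tool", "arguments": {
  "motion": [
    [[0,0,1.2,0]]
  ]
}}

```text
time_s: 18.78
position: [0.6302, 0.0292, 0.1825]
ee_rot: [0.016, 0.998, 0.002, -0.052]
ft_force: [-0.0, -0.1, -0.2]
gripper_width: 0.604
```

Emit:
{"name": "servo_tool", "arguments": {
  "motion": [
    [[0,0,1,0]]
  ]
}}

```text
time_s: 18.87
position: [0.6305, 0.0292, 0.1822]
ee_rot: [0.016, 0.999, 0.002, -0.052]
ft_force: [-0.3, -0.1, 0.1]
gripper_width: 0.6
```

Emit:
{"name": "servo_tool", "arguments": {
  "motion": [
    [[0,0,2,0]]
  ]
}}

```text
time_s: 18.95
position: [0.6307, 0.0292, 0.1809]
ee_rot: [0.016, 0.999, 0.002, -0.051]
ft_force: [-0.5, 0.1, 0.2]
gripper_width: 0.599
```

Emit:
{"name": "servo_tool", "arguments": {
  "motion": [
    [[0,0,2,0]]
  ]
}}

```text
time_s: 19.03
position: [0.6308, 0.0292, 0.18]
ee_rot: [0.016, 0.999, 0.002, -0.051]
ft_force: [-5.3, -0.3, 20.8]
gripper_width: 0.6
```

Contact came at TCP z≈0.180, the height expected for a flat box. The force rose sharply, to about 21 N, so I'm lifting off at once.

Emit:
{"name": "servo_tool", "arguments": {
  "motion": [
    [[0,0,-4,0],[0,0,-20,0],[0,0,-35,0],[0,0,-35,0],[20,0,-10,0]]
  ]
}}

```text
time_s: 19.45
position: [0.622, 0.0292, 0.2864]
ee_rot: [0.016, 0.998, 0.002, -0.053]
ft_force: [-0.1, 0.8, -0.1]
gripper_width: 0.599
```

Emit:
{"name": "servo_tool", "arguments": {
  "motion": [
    [[40,0,0,0],[40,0,0,0],[40,0,0,0],[40,0,0,0],[40,0,0,0]]
  ]
}}

```text
time_s: 19.87
position: [0.4222, 0.0355, 0.3109]
ee_rot: [0.016, 0.999, 0.002, -0.046]
ft_force: [0.3, -1.0, 0.9]
gripper_width: 0.601
```

Emit:
{"name": "servo_tool", "arguments": {
  "motion": [
    [[0,0,0,0],[0,0,0,0],[0,0,0,0]]
  ]
}}

```text
time_s: 20.12
position: [0.4146, 0.0355, 0.3123]
ee_rot: [0.016, 0.999, 0.002, -0.046]
ft_force: [0.6, -0.7, -0.3]
gripper_width: 0.601
```

```bash
python3 look.py scene 16 210 200 460 430 3;  python3 look.py top 16 180 130 370 290 4
```

```text
{'time_s': 20.1667, 'position': [0.4153, 0.0355, 0.3124], 'ee_rot': [0.016, 0.9988, 0.0025, -0.0461], 'ft_force': [0.1251, 0.0238, -0.0915], 'gripper_width': 0.6001}
{'time_s': 20.2167, 'position': [0.4158, 0.0355, 0.3122], 'ee_rot': [0.0161, 0.9988, 0.0025, -0.0462], 'ft_force': [-0.6727, -0.2271, -0.5798], 'gripper_width': 0.6003}
```

View pics/scene16.png

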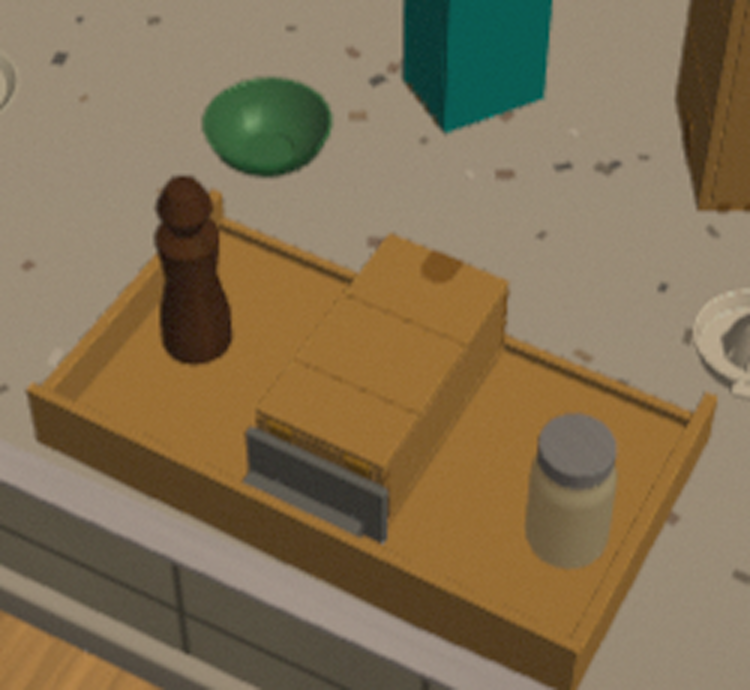

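View pics/top16.png

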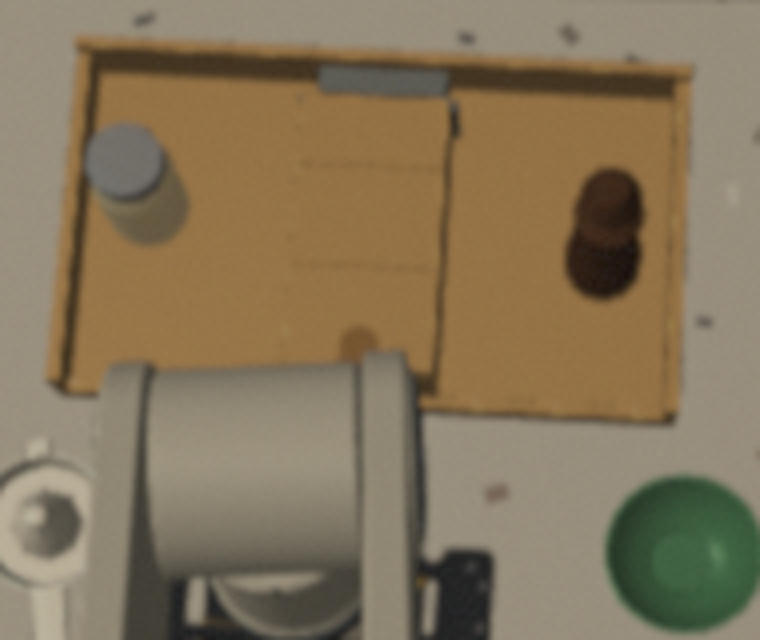

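The box hasn't moved from the touch (same pixels, near lid edge (389,234)–(508,284)), so it was already seated. The other things stand as before and the robot is clear, so I'm handing in.

```bash
python3 -c "
from cell import *
print(close_job())"
```

```text
the job is handed in; nothing more can be done
None
```

The tea box is in the rack: on its base behind the lip, lid up and shut, held by the pusher. I handed the job in at about 20 s of the 58 s; no verdict was reported.

**What I did:** I toppled the box over the lip with a gentle push high on its lid side, then slid it back until the paddle was at its stop. With the push held, finger friction eased the near end down, and then I backed off. The first slide stalled because my fingers were dragging the box down onto the lip and the tool was tilting back. I reset the tilt and pushed again with less downward drag.

**What the last checks showed:**
- **Flatness:** a touch on the near end of the lid met it at about 92 mm, the height for a flat box. The box looked the same in the pictures before and after the touch.
- **Position:** the near end is about 0 to 3 mm behind the lip and square to the rack to about 0.02 rad.
- **Surroundings:** in the last views the jar, mill, dish and squeezer looked unmoved. I did not check the ladle again, but the arm never went near it.

**What disagreed or came close:**
- **Camera mismatch:** the two cameras differed by 6 to 7 mm on the near lid edge. Triangulating that edge gave about 86 mm, lower than the touch, so I relied on the touch.
- **Paddle:** it still read about 12 mm back, where about 10 mm would mean the box is tight against the lip.
- **Forces:** the sensor readings peaked at about 21 N, once in the first slide and once in the checking touch. The limit is 24 N, and I can't rule out a brief higher peak between readings.

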